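# Tighten a valve's bonnet nut between two guard plates

## Task

Tighten the brass nut of the water valve with the orange-handled ring wrench: turn it clockwise until its red tab meets the blue stop, lifting and reseating the wrench whenever a guard plate blocks the handle, and snug it up there with a pull of about 7 N on the orange grip (0.8 N m), well short of 12 N. Never force the wrench against a guard plate, turn the nut only with the wrench and keep the robot's own hand off the valve. Then lay the wrench back flat on the black mat, let go, and leave everything else where it is.

Things in the scene. Friction and masses are not known exactly. Their poses are not given: they have to be found in the camera images.
- fitting: water valve bolted to the table: dark base plate 170 x 150 x 8 mm, brass barrel, nut on top turning about the vertical axis through this origin (underside of the plate, table height). z up; -x is the middle of the open side between the guard plates; a brass pipe stub leaves to +x below 46 mm. Apart from nut and guard plates all is below 55 mm
- guards: two aluminium guard plates fixed to the fitting, 34 mm long, 8 mm thick, tops 107 mm above the table, standing radially 43 to 77 mm from the axis, one on the fitting's +y side, one on its -y side. They let the handle of a seated wrench swing only 40 degrees either side of the fitting's -x. Origin and axes: those of the fitting
- bonnet_nut: brass hexagon nut, 40 mm across flats, 55 to 70 mm above the table, top 3 mm stepped in to 36 mm; a 16 mm thick spindle stub stands 12 mm above it. Below it a round collar 64 mm across, top at 55 mm, on which the seated wrench rests. Origin: on the axis, 46 mm up; x along the red tab. Tightens clockwise from above; friction 0.3 N m (2.5 N at the wrench grip); starts 68 to 104 degrees short of home
- nut_tab (a point): point on the red tab of the nut's collar, 43 mm from the axis, 55 mm above the table; x axis outwards along the tab. The tab lies below the middle of one flat: the ring fits when the wrench's x axis differs from the tab's direction by a multiple of 60 degrees (about 6 degrees of play either way)
- home_mark (a point): fixed point of the fitting where nut_tab lies when the nut is fully home; there the red tab touches the blue stop lug (8 mm wide, 36 to 50 mm from the axis, top 54 mm above the table) and the nut stops dead
- wrench: loose steel ring wrench, 0.2 to 0.33 kg. Hexagon ring 42.4 mm across flats inside, 56 mm outside, 24 mm deep, open through; 14 x 14 mm handle along the wrench's -x out to 191 mm, its centreline 25 mm above the underside; a foot at the far end reaches down to underside level, so it lies level. Origin: centre of the ring's underside; z up
- wrench_grip (a point): where to grip the handle, 120 mm from the ring's centre along the wrench's -x, 25 mm above its underside; same axes as the wrench. The orange grip covers 75 to 175 mm from the ring's centre
- mat: black rubber mat fixed on the table, 290 (x) x 200 (y) x 4 mm, where the wrench lies; origin under its centre, x along its length. It is at the left or the right of the fitting
- pan: open aluminium pan fixed on the table, 260 x 180 x 55 mm, on the other side; nothing to do with it; origin under its centre
- washer: loose brass washer, 44 mm across, 8 mm thick, lying on the mat; bystander, origin under its centre
- cup: small blue plastic cup, 64 mm across, 65 mm tall, standing in the pan; bystander, origin under its centre
- spoon: steel spoon 160 mm long lying in the pan; bystander
- mug: white mug, 84 mm across, 95 mm tall; bystander, origin under its centre
- soap: yellow soap bottle, 64 mm across, 190 mm tall; bystander, origin under its centre
Mind the look-alikes: they are no part of the job. What is shaped like the fitting but purple is not meant.

How it is judged:
On the way, in this order (a step that is already met when the one before it is completed fails the run):
1. the wrench ring is seated over the nut, down on the collar (horizontal distance between wrench and fitting below 0.004 m and z of wrench in the frame of fitting below 0.06 m and angle between wrench's own z axis and vertical below 0.1 rad), for 0.2 s.
2. the nut is home and snugged up: with the wrench seated and the nut at its stop, wrench and nut contacts add up to more than 36 N (about 0.55 N m of turning, or 4.5 N at the grip) (all of step 1 and distance between nut_tab and home_mark below 0.003 m and contact force between wrench and bonnet_nut above 36 N), for 0.1 s.
At the end, for the whole second after the job is handed in: The nut is home: the red tab within 3 mm of its home mark. The wrench lies flat on the mat (ring centre and grip both over the mat, underside less than 10 mm above the table, tilt under 0.1 rad), at rest and released (distance between nut_tab and home_mark below 0.003 m and x of wrench_grip in the frame of mat between -0.145 and 0.145 m and y of wrench_grip in the frame of mat between -0.1 and 0.1 m and x of wrench in the frame of mat between -0.145 and 0.145 m and y of wrench in the frame of mat between -0.1 and 0.1 m and height (world z) of wrench below 0.01 m and angle between wrench's own z axis and vertical below 0.1 rad and linear speed of wrench below 0.02 m/s); the robot touches nothing.
It fails at once if the wrench bears on a guard plate with more than 60 N (contact force between wrench and guards above 60 N).
It fails at once if the wrench is forced on the nut: their contacts add up to more than 100 N (about 1.5 N m of turning, or 12 N at the grip) (contact force between wrench and bonnet_nut above 100 N).
It fails at once if the robot itself presses on the fitting or its nut with more than 3 N (contact force between any of the fingers, the arm and fitting above 3 N).
It fails at once if a bystander is moved by more than 30 mm (distance of any of washer, cup, spoon, mug, soap from where it was at the start of the episode above 0.03 m).
It also fails if it takes over 72 s, if anything falls off the work surface, if the arm or the gripper's body presses on something with over 40 N, if the wrist force passes 120 N, or if a joint passes its speed limit or range.

## Robot

A 7-joint arm with a two-finger parallel gripper is mounted at the origin on the work surface. World frame = base frame: x ahead of the robot, y to its left, z up, the work surface at z = 0. Lengths are in m, angles in rad, forces in N, time in s.
With the tool pointing down it reaches from about 0.4 to 0.875 m from the base axis. Payload 19.3 kg.
Tool frame: the origin (TCP) lies at the very end of the fingers, on their centre line; the grasp point (between the pads) lies bot.grasp_offset behind it (bot.grasp_offset is the distance from the TCP to the grasp point, in m); z points along the fingers, y is the direction in which the jaws open and shut (so a half turn about z gives the same grasp; the last joint's range is limited). The gripper opens to 85 mm and grips with 20 to 120 N. Pads are 22 mm wide; open, the fingers measure 114 mm over their backs; the gripper's body (76 mm by 85 mm) begins 54 mm behind the grasp point. The pads swing forward as they close: fully open they stand 13 mm farther back than shut.
Start: joints at [1.173, 0.521, -0.036, 1.599, 0.021, 1.021, -0.113], TCP at [0.201, -0.592, 0.231] pointing down, gripper open.
Joint ranges: [-2.91, 2.91], [-0.3, 2.13], [-1.5, 1.42], [0.17, 2.43], [-1.26, 4.41], [0.16, 1.93], [-2.52, 2.52]. Speed limits (rad/s): [1.89, 1.89, 2.39, 2.39, 3.01, 3.01, 3.01].

## Interface

Orientations are given as [roll, pitch, yaw] about the fixed x, y, z axes, in that order (R = Rz(yaw) Ry(pitch) Rx(roll)).
In Python, from workcell import bot gives the robot as it stands. The module is installed in compiled form; this text tells all that it offers.
- The arm moves only by the shell command python3 -m handwheel 'ROWS' [OPENING] [FORCE]. ROWS is JSON, a list of rows, each a list of 6 numbers: the shift along the tool's x, y, z as a fraction of full scale, then the turn, a rotation vector about the tool's x, y, z as a fraction of full scale. In form: [[x, y, z, rx, ry, rz], ...]. A call has 1 to 8 rows; each row shifts and turns the commanded pose from where the row before left it, along the tool's axes as they then stand; what a row does not reach is not made up. Full scale, the value 1, is 0.025 m for a shift and 360 degrees for a turn. A row lasts 1/8 s, in which the tool goes at most 62.5 mm and 10.7 degrees, less where a joint would pass 70% of its speed; a pose out of reach is approached as far as the arm can. A call with a number of a shift or a turn outside -1 to 1 is refused whole. A call with a gripper value outside its range is refused whole. OPENING is the closure, from -1 (fully open) to 1 (shut), set as the call begins (- or left out, the last holds). The fingers move at their own pace and stop on an object; FORCE is the grip in N (left out, the last holds). Time passes only in rows, so rows that do not move let the fingers close. It gives the time, the measured TCP pose, the force and the opening at its end, in the units of the state.
- bot.observe(): the state, without advancing time (a new reading comes with each control period).
- bot.grab_frame(name): name is "scene" or "top" or "wrist"; returns a dict with "pixels" (384x512x3 uint8, blue, green, red), "vertical_fov" (degrees; the focal length in pixels is half the picture's height over the tangent of half this angle, whatever the lens; pixels are square), "cx", "cy" (the principal point, pixels), "R" (3x3) and "t" (3): a world point X has camera coordinates R X + t. Camera axes: x right, y down, z forward; pixel columns grow to the right and rows downward; lengths in m; the calibration is good to about 2 mm. The wrist camera is an equidistant fisheye: a pixel r from the principal point sees the ray r / f radians off the axis. A picture is of the moment at which its call begins. There is no depth.
- bot.job_done(): hands the job in, once; it reports no verdict.
Trained networks look in a picture, given as the dict that the camera call returned (one of the last four; its "shot" number tells which), for a name from the list of things; names that differ only in an ending like _2 or _b are one class to them, and where a whole thing is asked for, a point or a joint stands for the part that bears it (a point fixed in the world has none). Each returns a list of dicts, best first, with "score" (0 to 1); they miss things now and then, are a little off and sometimes report something else, mostly with a low value. They report only what shows in the picture. A call takes as long as a camera call. They do not tell look-alikes from the thing itself.
- bot.trace(picture, thing): "region" (384x512 bool, what is visible of it) and "point" ([column, row] in pixels, amid what is visible of it).
The state is a dict: "clock": time; "qpos": joint angles; "qd": joint speeds; "joint_efforts": joint torques, N m; "position": TCP position; "tool_rot": TCP orientation; "force": force on the tool from outside, world axes, zero at the start; "moment": the same for the moment, N m; "grip_width": finger opening in m.
Only numpy, scipy, OpenCV 4.12 (cv2) and the standard library are available. Lean on these libraries where they do the work, as an engineer would, in place of code of your own. Each camera call takes 0.05 s, during which the arm holds its last target.

## Working session

There is one attempt and no reset: what is moved stays moved. The work goes in short steps, Python scripts to look and compute and a shell command to move; the robot and the scene stay as the last step left them, time stands still between calls to the robot, and variables do not carry over. Pictures are saved under pics/ and viewed, and the job is handed in when it is done.

```bash
mkdir -p pics; ls; cat > h.py <<'E'
import numpy as np, cv2
from workcell import bot
def snap(n,fn=None):
    p=bot.grab_frame(n)
    if fn: cv2.imwrite('pics/'+fn+'.png',p['pixels'])
    return p
def foc(p): return p['pixels'].shape[0]/2/np.tan(np.radians(p['vertical_fov'])/2)
def proj(p,X):
    c=np.asarray(p['R'])@np.asarray(X,float)+np.asarray(p['t']); return c
def pix(p,X,fish=False):
    c=proj(p,X); f=foc(p)
    if fish:
        r=np.hypot(c[0],c[1]); th=np.arctan2(r,c[2]); return np.array([p['cx']+f*th*c[0]/r,p['cy']+f*th*c[1]/r])
    return np.array([p['cx']+f*c[0]/c[2],p['cy']+f*c[1]/c[2]])
def ray(p,uv,fish=False):
    f=foc(p); d=np.array([(uv[0]-p['cx'])/f,(uv[1]-p['cy'])/f,1.])
    if fish:
        r=np.hypot(d[0],d[1]); d=np.array([np.sin(r)*d[0]/r,np.sin(r)*d[1]/r,np.cos(r)]) if r>0 else d
    R=np.asarray(p['R']); return -R.T@np.asarray(p['t']), R.T@d
def at(p,uv,z,fish=False):
    o,d=ray(p,uv,fish); return o+d*(z-o[2])/d[2]
E
python3 - <<'E'
from h import *
print(bot.observe(), bot.grasp_offset)
for n in ['scene','top','wrist']:
    p=snap(n,n+'0'); print(n,p['vertical_fov'],p['cx'],p['cy'],-np.asarray(p['R']).T@np.asarray(p['t']))
    for th in ['fitting','bonnet_nut','nut_tab','wrench','wrench_grip','mat','guards','washer','pan','home_mark']:
        try:
            for r in bot.trace(p,th)[:3]:
                print(th,round(r['score'],2),r['point'],at(p,r['point'],0.03,n=='wrist').round(3),r['region'].sum())
        except Exception as e: print(th,e)
E
```

```text
pics
{'clock': 0.0, 'qpos': array([ 1.17278633,  0.52201198, -0.03635492,  1.60002035,  0.02122935,
        1.02111951, -0.11279888]), 'qd': array([-8.23709954e-04,  2.96649083e-04, -6.87295440e-04,  7.13378560e-04,
        2.20280865e-03,  4.13411520e-05, -8.41906608e-04]), 'joint_efforts': array([-3.85971396e-05, -9.27108622e+01,  1.97938442e+00, -3.69921756e+01,
        1.77041598e-02,  8.24089773e-03,  3.47762565e-06]), 'position': array([ 0.20108863, -0.59139394,  0.23072229]), 'tool_rot': array([-3.14042345e+00,  9.64777439e-05,  3.27840631e-01]), 'force': array([0.17497211, 0.72339424, 0.13527846]), 'moment': array([0.06274991, 0.00799811, 0.02962438]), 'grip_width': 0.08548694038250478} 0.0187
scene 46.33926194567164 256.6107563449152 179.92788722890575 [ 1.25221636 -0.29657972  0.85497461]
fitting 0.8 [278.8, 224.7] [0.595 0.014 0.03 ] 3543
fitting 0.57 [307.6, 117.1] [0.218 0.282 0.03 ] 1814
bonnet_nut 0.76 [277.9, 213.0] [0.559 0.028 0.03 ] 437
bonnet_nut 0.76 [313.9, 110.8] [0.194 0.317 0.03 ] 261
nut_tab 0.72 [310.3, 106.7] [0.169 0.317 0.03 ] 263
nut_tab 0.69 [279.9, 21
[... 1107 characters left out ...]
.4, 204.1] [ 0.502 -0.32   0.03 ] 486
mat 0.66 [322.1, 116.7] [ 0.774 -0.17   0.03 ] 673
guards 0.56 [144.4, 297.4] [0.18  0.323 0.03 ] 228
guards 0.51 [269.7, 180.8] [ 0.554 -0.017  0.03 ] 168
washer 0.68 [148.3, 162.3] [0.586 0.361 0.03 ] 407
washer 0.54 [257.5, 169.9] [0.586 0.023 0.03 ] 318
washer 0.5 [344.3, 165.8] [ 0.618 -0.244  0.03 ] 97
pan 0.94 [154.5, 192.9] [0.491 0.33  0.03 ] 4734
pan 0.6 [367.5, 209.0] [ 0.486 -0.318  0.03 ] 492
pan 0.57 [324.5, 115.0] [ 0.781 -0.177  0.03 ] 665
home_mark 0.82 [255.6, 170.6] [0.583 0.028 0.03 ] 2587
wrist 65.70646984690485 257.4161733818822 198.4324178241268 [ 0.27095123 -0.56817898  0.37307999]
mat 0.92 [123.7, 5.9] [ 0.355 -0.366  0.03 ] 1605
```

View pics/scene0.png

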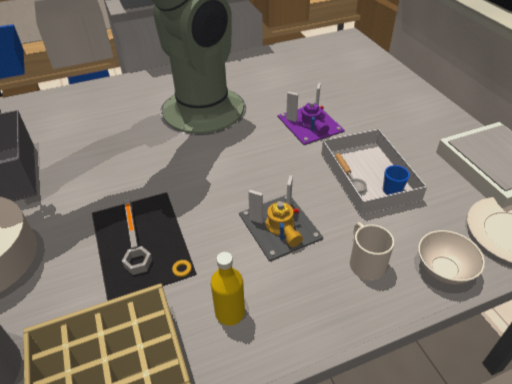

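View pics/top0.png

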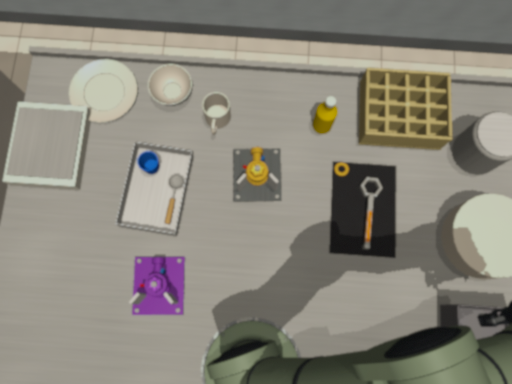

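View pics/wrist0.png

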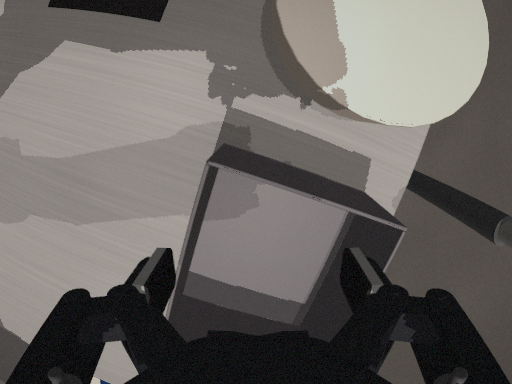

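```bash
python3 - <<'E'
import cv2
a=cv2.imread('pics/scene0.png')[160:290,90:330]; cv2.imwrite('pics/s0z.png',cv2.resize(a,None,fx=3.3,fy=3.3,interpolation=3))
a=cv2.imread('pics/top0.png')[100:260,220:420]; cv2.imwrite('pics/t0z.png',cv2.resize(a,None,fx=3.7,fy=3.7,interpolation=3))
E
```

```text
(no output)
```

View pics/s0z.png

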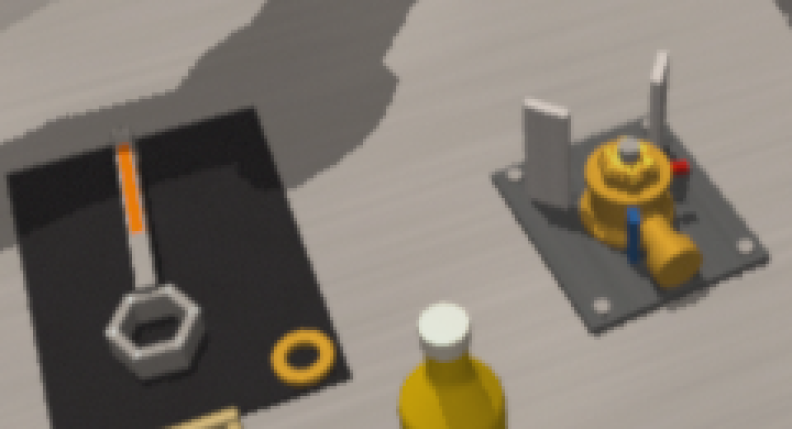

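View pics/t0z.png

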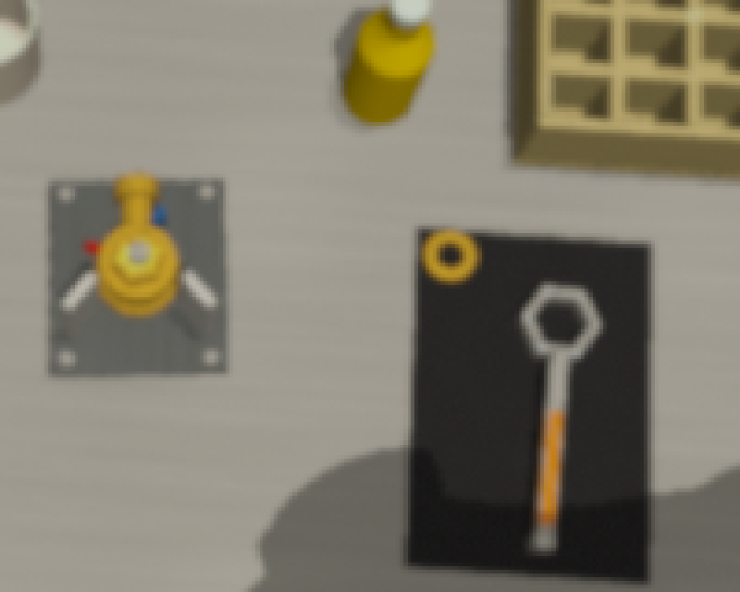

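```bash
python3 -m handwheel '[[0,0,-0.9,0,0,0.0213],[0,0,-0.9,0,0,0.0213],[0,0,-1,0,0,0.0213],[0.2,-1,0,0,0,0],[0.3,-1,0,0,0,0],[0.5,-1,0,0,0,0],[0.5,-1,0,0,0,0],[0.9,-1,0,0,0,0]]' -1 ; python3 -m handwheel '[[1,-1,0,0,0,0],[1,-1,0,0,0,0],[1,-1,0,0,0,0],[1,-1,0,0,0,0],[1,-1,0,0,0,0],[0.7,-0.8,0,0,0,0],[0.6,-0.7,0,0,0,0],[0,0,0,0,0,0]]'
python3 - <<'E'
from h import *
print(bot.observe()['position'],bot.observe()['tool_rot'])
for n in ['top','scene','wrist']: p=snap(n,n+'1')
E
```

```text
clock: 2.65
position: [0.2702, -0.4708, 0.3015]
tool_rot: [3.141, -0.0, -0.075]
force: [0.9, -0.3, 0.3]
grip_width: 0.0855
clock: 3.65
position: [0.4404, -0.3197, 0.3013]
tool_rot: [-3.141, -0.0, -0.071]
force: [-1.2, -0.5, 0.3]
grip_width: 0.0857
[ 0.44040668 -0.31969122  0.30126134] [-3.14108892e+00 -3.18451285e-04 -7.11745671e-02]
```

View pics/wrist1.png

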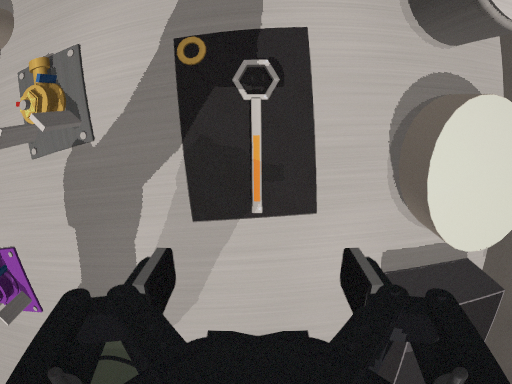

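View pics/scene1.png

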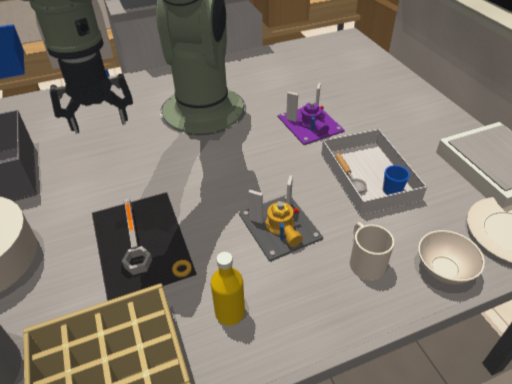

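```bash
cat >> h.py <<'E'
def orange(p,fish):
    hsv=cv2.cvtColor(p['pixels'],cv2.COLOR_BGR2HSV)
    m=cv2.inRange(hsv,(6,170,120),(17,255,255))
    tr=[r for r in bot.trace(p,'wrench_grip') if r['score']>.3]
    reg=np.zeros(m.shape,np.uint8)
    for r in tr: reg|=r['region'].astype(np.uint8)
    reg=cv2.dilate(reg,np.ones((9,9)))
    m=m&(reg*255)
    n,l,s,c=cv2.connectedComponentsWithStats(m)
    k=1+np.argmax(s[1:,4]); m=(l==k)
    v,u=np.nonzero(m)
    return m,np.array([at(p,(a,b),0.036,fish)[:2] for a,b in zip(u,v)])
E
python3 - <<'E'
from h import *
for n in ['wrist','top','scene']:
    p=snap(n); f=n=='wrist'
    try: m,P=orange(p,f)
    except Exception as e: print(n,e); continue
    c=P.mean(0); w,V=np.linalg.eigh(np.cov(P.T)); d=V[:,1]*np.sign(V[0,1])
    t=(P-c)@d; s=(P-c)@V[:,0]
    print(n,m.sum(),c.round(4),'yaw',np.degrees(np.arctan2(d[1],d[0])).round(2),'len',np.ptp(t).round(3),'w',np.ptp(s).round(3))
    mid=c+d*0.5*(t.max()+t.min()); print(' mid',mid.round(4),'ring',(mid+.125*d).round(4),'grip',(mid+.005*d).round(4))
    for r in bot.trace(p,'wrench')[:2]: print('  wr',r['score'],r['point'],r['region'].sum())
    if n=='wrist':
        ring=mid+.125*d
        img=p['pixels'].copy()
        yaw=np.arctan2(d[1],d[0])
        for R,z in ((21.2,.028),(28,.028)):
            for k in range(6):
                a=yaw+np.radians(30+60*k); q=[*(ring+R/1000/np.cos(np.pi/6)*np.array([np.cos(a),np.sin(a)])),z]
                u=pix(p,q,True); cv2.circle(img,tuple(int(round(x)) for x in u),1,(0,0,255),-1)
        for dd in (-.191,-.175,-.075,-.028):
          for s_ in(-.007,.007):
            q=[*(ring+dd*d+s_*np.array([-d[1],d[0]])),.036]; u=pix(p,q,True); cv2.circle(img,tuple(int(round(x)) for x in u),1,(255,0,0),-1)
        cv2.imwrite('pics/w1z.png',cv2.resize(img[20:230,160:340],None,fx=3,fy=2.8,interpolation=0))
E
```

```text
wrist 290 [ 0.4306 -0.3191] yaw -3.4 len 0.091 w 0.007
 mid [ 0.4333 -0.3193] ring [ 0.5581 -0.3267] grip [ 0.4383 -0.3196]
  wr 0.86 [259.9, 117.5] 1846
  wr 0.17 [51.7, 108.0] 6781
top 57 [ 0.4195 -0.3196] yaw -2.55 len 0.06 w 0.009
 mid [ 0.4212 -0.3197] ring [ 0.5461 -0.3252] grip [ 0.4262 -0.3199]
  wr 0.79 [365.7, 204.5] 453
scene 84 [ 0.4332 -0.3193] yaw -3.79 len 0.089 w 0.008
 mid [ 0.432  -0.3193] ring [ 0.5568 -0.3275] grip [ 0.437  -0.3196]
  wr 0.69 [131.0, 251.6] 719
```

View pics/w1z.png

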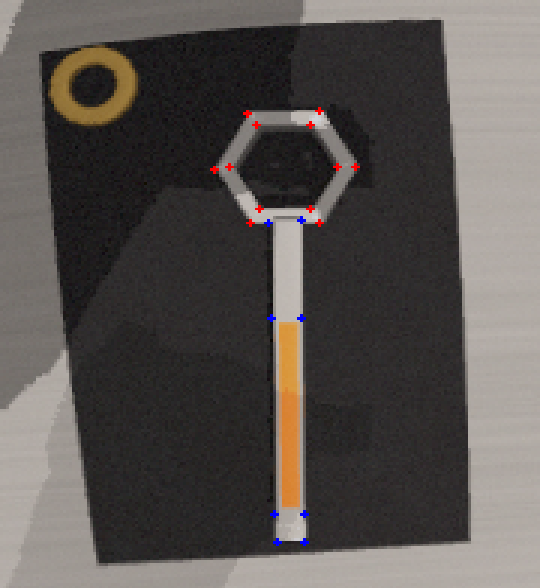

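```bash
python3 -m handwheel '[[-0.08,0,1,0,0,-0.002],[0,0,1,0,0,0],[0,0,1,0,0,0],[0,0,1,0,0,0],[0,0,1,0,0,0],[0,0,1,0,0,0],[0,0,1,0,0,0],[0,0,1,0,0,0]]' -0.3; python3 -m handwheel '[[0,0,1,0,0,0],[0,0,1,0,0,0],[0,0,1,0,0,0],[0,0,0.3,0,0,0],[0,0,0.2,0,0,0],[0,0,0,0,0,0]]'; python3 - <<'E'
from h import *
p=snap('scene','scene2');snap('wrist','wrist2');print(bot.observe())
cv2.imwrite('pics/s2z.png',cv2.resize(p['pixels'][170:300,80:220],None,fx=4,fy=4))
E
```

```text
clock: 5.25
position: [0.4374, -0.3209, 0.1005]
tool_rot: [3.142, -0.0, -0.061]
force: [0.0, -1.3, -0.1]
grip_width: 0.0553
clock: 6.0
position: [0.4375, -0.321, 0.0142]
tool_rot: [3.141, -0.0, -0.061]
force: [0.1, -0.4, -0.7]
grip_width: 0.0555
{'clock': 6.1, 'qpos': array([ 0.56786741,  0.72040788, -0.0608076 ,  1.95086975,  0.08841178,
        0.47181022, -1.18858844]), 'qd': array([ 1.52825721e-03, -9.25299404e-05,  2.50054026e-03,  9.94738282e-04,
        1.47875654e-04, -1.81667093e-03,  5.37260100e-04]), 'joint_efforts': array([-4.07799531e-02, -9.26851273e+01,  2.02661365e+00, -1.95868850e+01,
        1.03856731e-02, -9.22578445e-03, -7.42958637e-04]), 'position': array([ 0.4376441 , -0.32111409,  0.01447939]), 'tool_rot': array([ 3.14110927e+00, -8.80434071e-04, -6.11810449e-02]), 'force': array([-0.28678004,  0.56564043, -0.09303577]), 'moment': array([-0.01450391, -0.04718518, -0.01918727]), 'grip_width': 0.05540089863120328}
```

View pics/s2z.png

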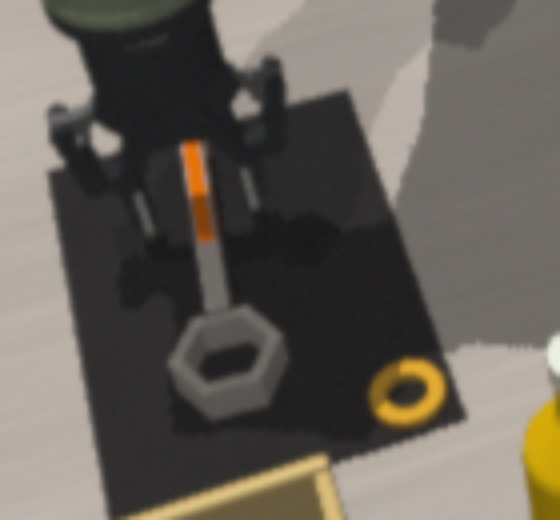

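View pics/wrist2.png

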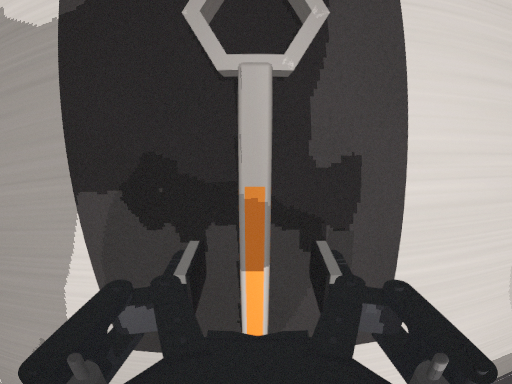

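```bash
python3 -m handwheel '[[0,0,0.1,0,0,0],[0,0,0,0,0,0],[0,0,0,0,0,0],[0,0,0,0,0,0],[0,0,0,0,0,0],[0,0,0,0,0,0]]' 1 110; python3 -m handwheel '[[0,0,-0.3,0,0,0],[0,0,-0.6,0,0,0],[0,0,-1,0,0,0],[0,0,-1,0,0,0],[0,0,-1,0,0,0],[0,0,-1,0,0,0],[0,0,-0.6,0,0,0],[0,0,0,0,0,0]]'; python3 - <<'E'
from h import *
p=snap('scene','scene3');print(bot.observe())
cv2.imwrite('pics/s3z.png',cv2.resize(p['pixels'][150:300,80:340],None,fx=3,fy=3,interpolation=2))
p=snap('top','top3')
cv2.imwrite('pics/t3z.png',cv2.resize(p['pixels'][135:215,220:300],None,fx=7,fy=7,interpolation=2))
p=snap('wrist','wrist3')
E
```

```text
clock: 6.85
position: [0.4373, -0.3208, 0.0116]
tool_rot: [3.142, -0.0, -0.061]
force: [-0.7, 1.7, 7.2]
grip_width: 0.012
clock: 7.85
position: [0.4377, -0.3211, 0.1498]
tool_rot: [3.141, -0.002, -0.061]
force: [-0.7, 0.1, -3.4]
grip_width: 0.0116
{'clock': 7.9, 'qpos': array([ 0.5836675 ,  0.49867613, -0.08087846,  1.89331154,  0.05662204,
        0.75135671, -1.16074392]), 'qd': array([-0.00086237,  0.02211796,  0.00075005,  0.01003157,  0.00034711,
       -0.00730482,  0.00057516]), 'joint_efforts': array([ 1.20259523e-01, -8.73068905e+01,  1.05827250e+00, -3.13985324e+01,
       -4.42923477e-02,  1.26093063e-01,  2.60053191e-02]), 'position': array([ 0.4372627 , -0.3208671 ,  0.14887821]), 'tool_rot': array([ 3.14141552e+00, -3.83120866e-04, -6.11692333e-02]), 'force': array([-0.40828474,  0.09901416, -1.6574885 ]), 'moment': array([-0.00908056,  0.1459726 ,  0.01910212]), 'grip_width': 0.011600534661159586}
```

View pics/s3z.png

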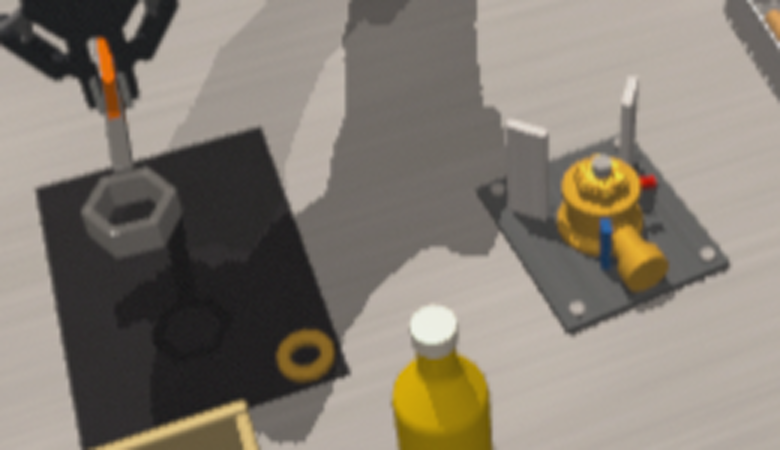

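View pics/t3z.png

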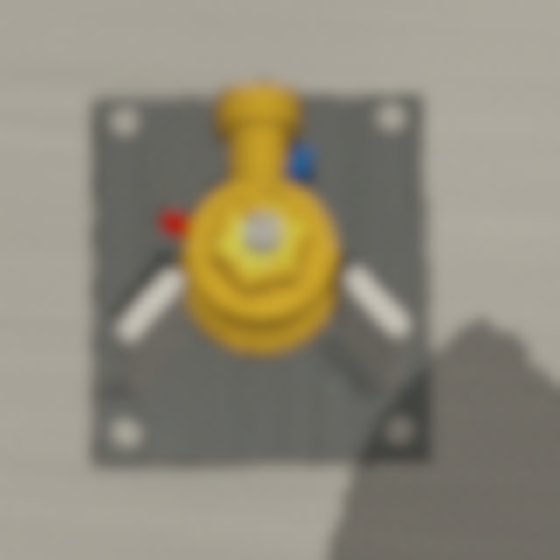

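View pics/wrist3.png

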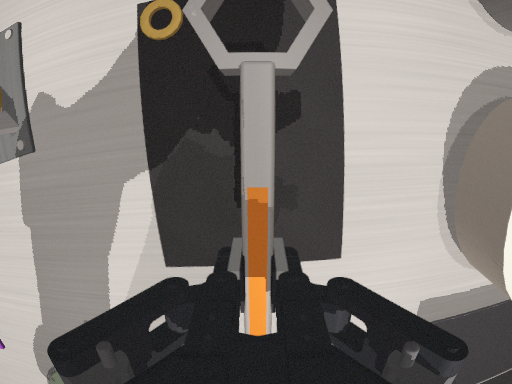

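```bash
python3 - <<'E'
from h import *
from scipy.optimize import least_squares
T=snap('top');S=snap('scene')
ct=lambda u,v:((u+.5)/7-.5+220,(v+.5)/7-.5+135)
cs=lambda u,v:((u+.5)/3-.5+80,(v+.5)/3-.5+150)
obs=[(T,(85,75,8),ct(93,97)),(T,(85,-75,8),ct(423,95)),(T,(-85,-75,8),ct(432,463)),(T,(-85,75,8),ct(93,466)),(T,(0,0,82),ct(263,232)),
(S,(-85,-75,8),cs(477,191)),(S,(85,75,8),cs(728,264)),(S,(85,-75,8),cs(570,332)),(S,(0,0,82),cs(601,163))]
def res(x,each=False):
    c,s=np.cos(x[2]),np.sin(x[2]); r=[]
    for p,l,uv in obs:
        l=np.array(l)/1000; X=[x[0]+c*l[0]-s*l[1],x[1]+s*l[0]+c*l[1],l[2]]
        r.append(pix(p,X)-uv)
    return np.array(r).ravel()
for sel in ('all','T','S'):
    o=list(obs)
    if sel!='all': obs=[q for q in o if q[0] is (T if sel=='T' else S)]
    r=least_squares(res,[.58,.03,0]); print(sel,r.x[:2].round(4),np.degrees(r.x[2]).round(2)); print(res(r.x).reshape(-1,2).round(2).tolist())
    if sel=='all': x=r.x
    obs=o
for p,uv in((T,ct(174,222)),(S,cs(648,182))):
    q=at(p,uv,.056)[:2]-x[:2]; print('tab',np.hypot(*q),np.degrees(np.arctan2(q[1],q[0])-x[2]))
for p,uv in((T,ct(302,162)),(S,cs(606,224))):
    q=at(p,uv,.054)[:2]-x[:2]; print('blue',np.hypot(*q),np.degrees(np.arctan2(q[1],q[0])-x[2]))
E
```

```text
all [0.5783 0.0242] 4.79
[[-0.26, -0.0], [0.05, -0.31], [0.23, -0.35], [-0.04, -0.14], [-0.18, -0.28], [-0.79, -0.72], [1.06, -0.38], [-0.86, -0.01], [0.07, 0.03]]
T [0.5776 0.024 ] 4.53
[[-0.1, 0.11], [0.22, 0.0], [0.15, -0.02], [-0.12, -0.02], [-0.14, -0.06]]
S [0.5789 0.0241] 5.0
[[-0.79, -0.43], [1.21, -0.3], [-0.6, 0.25], [0.16, 0.22]]
tab 0.039331665870843344 72.72402259966859
tab 0.03875763700426982 68.10974844534879
blue 0.04286210187469607 -25.407040408068102
blue 0.03979942616380371 -22.610831106137837
```

```bash
python3 -m handwheel '[[0,-0.5,0,0,0,0],[0,-1,0,0,0,0],[0.05,-1,0,0,0,0],[0.05,-1,0,0,0,0],[0.05,-1,0,0,0,0],[0.05,-1,0,0,0,0],[0,-1,0,0,0,0],[0,-1,0,0,0,0]]' ; python3 -m handwheel '[[0,-1,0,0,0,0],[0,-1,0,0,0,0],[0,-1,0,0,0,0],[0,-1,0,0,0,0],[0,-0.6,0,0,0,0],[0,-0.5,0,0,0,0],[0,0,0,0,0,0]]';python3 -m handwheel '[[0,0,0,0,0,-0.0126],[0,0,0,0,0,-0.0126],[0,0,0,0,0,-0.0126],[0,0,0,0,0,-0.0126],[0,0,0,0,0,0],[0,0,0,0,0,0]]'; python3 - <<'E'
from h import *
o=bot.observe();print(o['position'],o['tool_rot'],o['force'])
p=snap('scene','scene4')
cv2.imwrite('pics/s4z.png',cv2.resize(p['pixels'][150:270,200:340],None,fx=5,fy=5,interpolation=2))
p=snap('top','top4')
cv2.imwrite('pics/t4z.png',cv2.resize(p['pixels'][135:235,210:310],None,fx=6,fy=6,interpolation=2))
p=snap('wrist','wrist4')
E
```

```text
clock: 9.1
position: [0.4535, -0.1323, 0.1486]
tool_rot: [-3.141, 0.0, -0.061]
force: [-0.0, 1.0, -2.2]
grip_width: 0.0118
clock: 9.98
position: [0.4615, -0.0062, 0.1488]
tool_rot: [-3.141, 0.0, -0.06]
force: [-0.6, -0.2, -2.6]
grip_width: 0.0122
clock: 10.72
position: [0.4615, -0.0073, 0.1488]
tool_rot: [3.142, 0.0, 0.253]
force: [-0.3, -0.4, -1.9]
grip_width: 0.0115
[ 0.46150453 -0.00725123  0.14877258] [3.14151034e+00 8.82661144e-05 2.52902992e-01] [-0.34384179 -0.41333599 -1.93453862]
```

View pics/s4z.png

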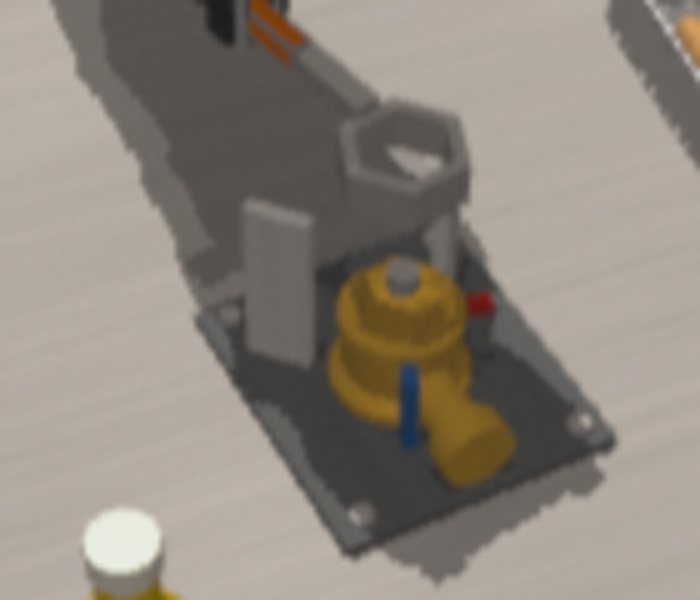

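View pics/t4z.png

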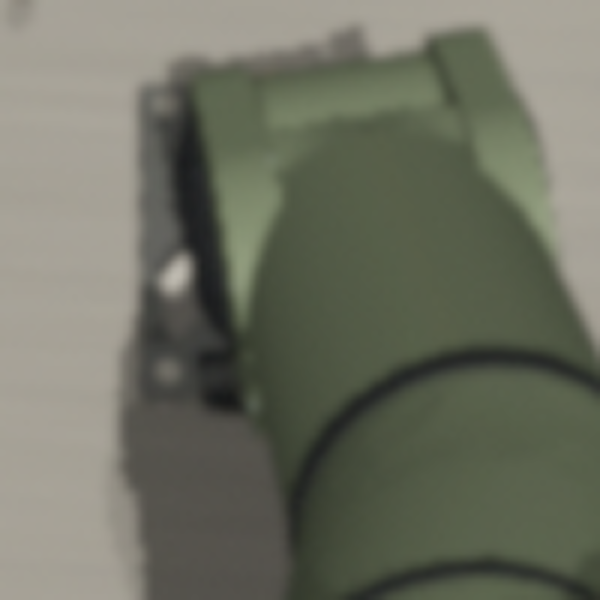

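View pics/wrist4.png

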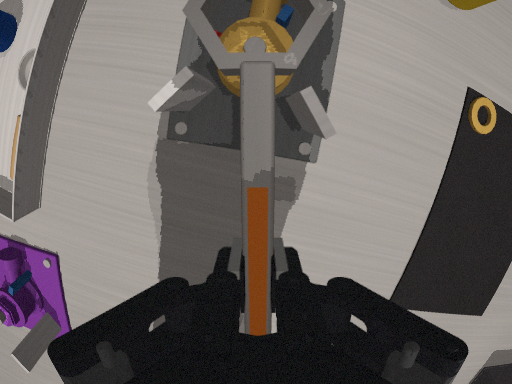

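```bash
cat >> h.py <<'E'
def hexa(c,yaw,ri,z):
    a=yaw+np.radians(30+60*np.arange(7)); return np.c_[c[0]+ri/np.cos(np.pi/6)*np.cos(a),c[1]+ri/np.cos(np.pi/6)*np.sin(a),np.full(7,z)]
def circ(c,r,z):
    a=np.linspace(0,2*np.pi,37); return np.c_[c[0]+r*np.cos(a),c[1]+r*np.sin(a),np.full(37,z)]
def box(c,yaw,x0,x1,y0,y1,z):
    l=np.array([[x0,y0],[x1,y0],[x1,y1],[x0,y1],[x0,y0]]); R=np.array([[np.cos(yaw),-np.sin(yaw)],[np.sin(yaw),np.cos(yaw)]])
    return np.c_[l@R.T+np.array(c[:2]),np.full(5,z)]
def overlay(p,fish,fit,fyaw,tab,ring,wyaw,zu,fn,crop,k):
    x0,y0,x1,y1=crop
    img=cv2.resize(p['pixels'][y0:y1,x0:x1],None,fx=k,fy=k,interpolation=2)
    def dr(P,col):
        # subdivide
        Q=np.vstack([P[i]+(P[i+1]-P[i])*t for i in range(len(P)-1) for t in np.linspace(0,1,6)])
        u=np.array([((pix(p,q,fish)-[x0,y0])+.5)*k-.5 for q in Q])
        cv2.polylines(img,[np.round(u).astype(int)],False,col,1)
    if fit is not None:
        dr(box(fit,fyaw,-.085,.085,-.075,.075,.008),(255,255,0))
        dr(circ(fit,.008,.082),(0,255,0)); dr(hexa(fit,tab,.018,.070),(255,0,255)); dr(circ(fit,.032,.055),(0,255,255))
        dr(box(fit,tab,.032,.043,-.004,.004,.055),(255,0,0))
    if ring is not None:
        dr(hexa(ring,wyaw,.0212,zu+.024),(0,0,255)); dr(hexa(ring,wyaw,.028,zu+.024),(0,0,255)); dr(hexa(ring,wyaw,.028,zu),(0,128,255))
        dr(box(ring,wyaw,-.191,-.028,-.007,.007,zu+.032),(0,0,255))
    cv2.imwrite('pics/%s.png'%fn,img)
E
python3 - <<'E'
from h import *
o=bot.observe();y=o['tool_rot'][2];P=o['position']
ring=P[:2]+.1205*np.array([np.cos(y),np.sin(y)]);print(ring,np.degrees(y))
fit=(.578,.0241);fy=np.radians(4.7)
overlay(snap('wrist'),True,fit,fy,fy+np.radians(70),ring,y,P[2]-.0076,'ow4',(140,0,370,180),3.4)
overlay(snap('scene'),False,fit,fy,fy+np.radians(70),ring,y,P[2]-.0076,'os4',(200,150,340,270),5)
E
```

```text
[0.57817579 0.02344953] 14.577197909586205
```

View pics/ow4.png

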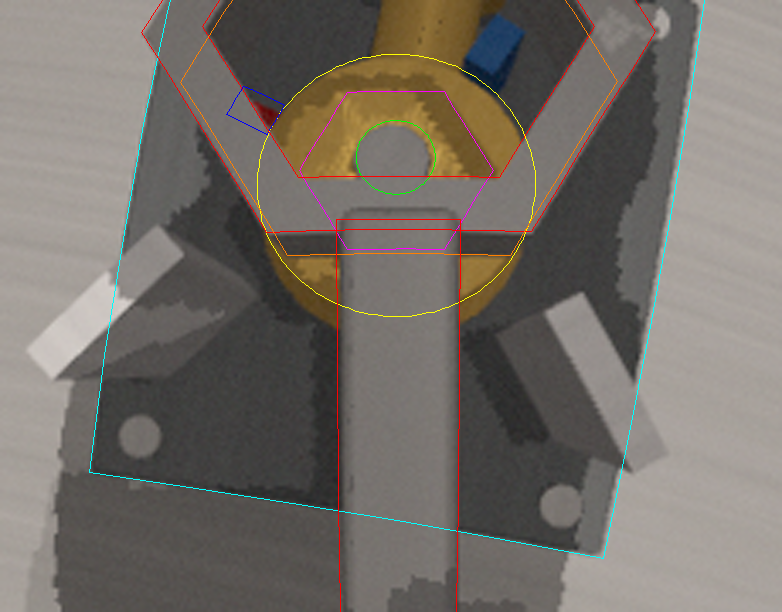

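View pics/os4.png

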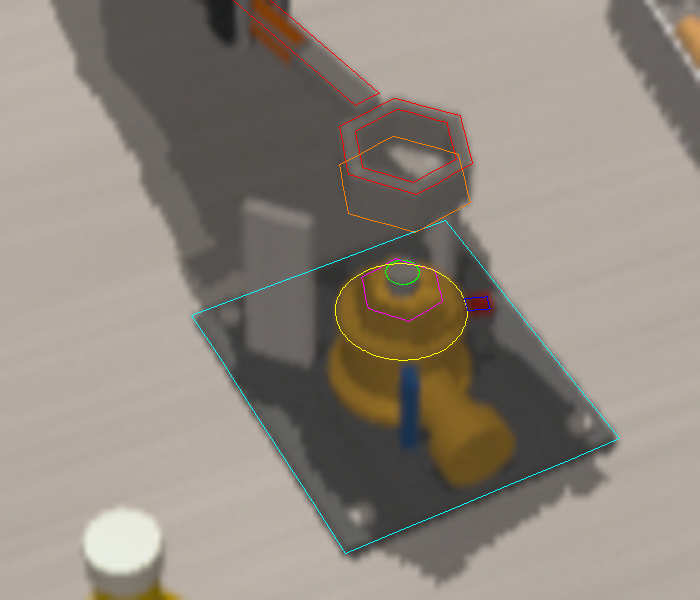

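```bash
python3 -m handwheel '[[0,-0.06,0.5,0,0,0],[0,0,0.5,0,0,0],[0,0,0.5,0,0,0],[0,0,0.5,0,0,0],[0,0,0.3,0,0,0],[0,0,0,0,0,0],[0,0,0,0,0,0]]' ; python3 - <<'E'
from h import *
o=bot.observe();y=o['tool_rot'][2];P=o['position'];print(o['force'])
ring=P[:2]+.1205*np.array([np.cos(y),np.sin(y)]);print(P,ring,np.degrees(y))
fit=(.578,.0245);fy=np.radians(4.7)
overlay(snap('wrist'),True,fit,fy,fy+np.radians(70),ring,y,P[2]-.0076,'ow5',(140,0,370,180),3.4)
overlay(snap('scene'),False,fit,fy,fy+np.radians(70),ring,y,P[2]-.0076,'os5',(200,150,340,270),5)
E
```

```text
clock: 11.85
position: [0.4614, -0.0053, 0.0915]
tool_rot: [3.142, -0.0, 0.255]
force: [0.2, -0.4, -2.2]
grip_width: 0.0118
[ 0.22703213 -0.3735354  -2.15973098]
[ 0.46135011 -0.00530256  0.0915468 ] [0.57793922 0.02514788] 14.637384286210615
```

View pics/ow5.png

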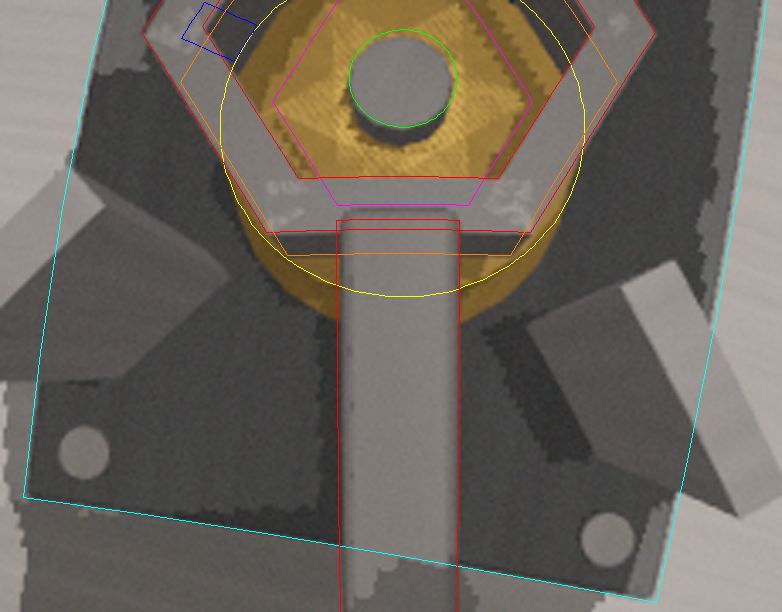

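View pics/os5.png

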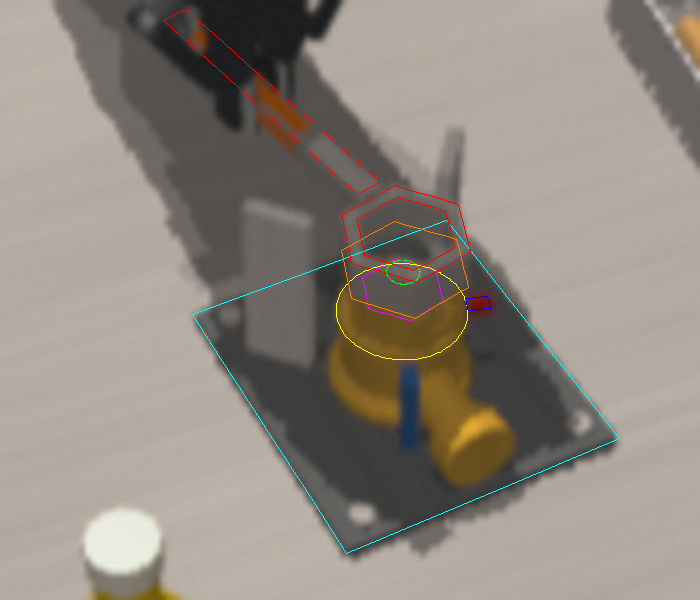

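```bash
python3 -m handwheel '[[0,0.02,0.3,0,0,0],[0,0,0.2,0,0,0],[0,0,0,0,0,0]]'; python3 -m handwheel '[[0,0,0.1,0,0,0],[0,0,0.1,0,0,0],[0,0,0.1,0,0,0],[0,0,0,0,0,0]]' ; python3 -m handwheel '[[0,0,0.1,0,0,0],[0,0,0.1,0,0,0],[0,0,0,0,0,0]]'; python3 - <<'E'
from h import *
o=bot.observe();y=o['tool_rot'][2];P=o['position'];print(o['force'],o['moment'])
ring=P[:2]+.1205*np.array([np.cos(y),np.sin(y)]);print(P,ring,np.degrees(y))
fit=(.578,.0245);fy=np.radians(4.7)
overlay(snap('scene'),False,fit,fy,fy+np.radians(70),ring,y,P[2]-.0076,'os6',(200,150,340,270),5)
E
```

```text
clock: 12.32
position: [0.461, -0.0058, 0.0783]
tool_rot: [-3.141, 0.001, 0.256]
force: [-0.4, -0.3, -2.8]
grip_width: 0.0117
clock: 12.82
position: [0.4612, -0.0058, 0.0711]
tool_rot: [-3.142, 0.0, 0.256]
force: [-0.9, -0.0, -1.5]
grip_width: 0.0118
clock: 13.2
position: [0.4612, -0.0058, 0.0661]
tool_rot: [-3.142, 0.0, 0.256]
force: [-0.3, 0.0, -2.3]
grip_width: 0.0119
[-0.33211541  0.02952051 -2.2875954 ] [-0.01910358  0.09925236  0.02396781]
[ 0.46115737 -0.00580268  0.06610298] [0.57774476 0.02465434] 14.64062218716494
```

View pics/os6.png

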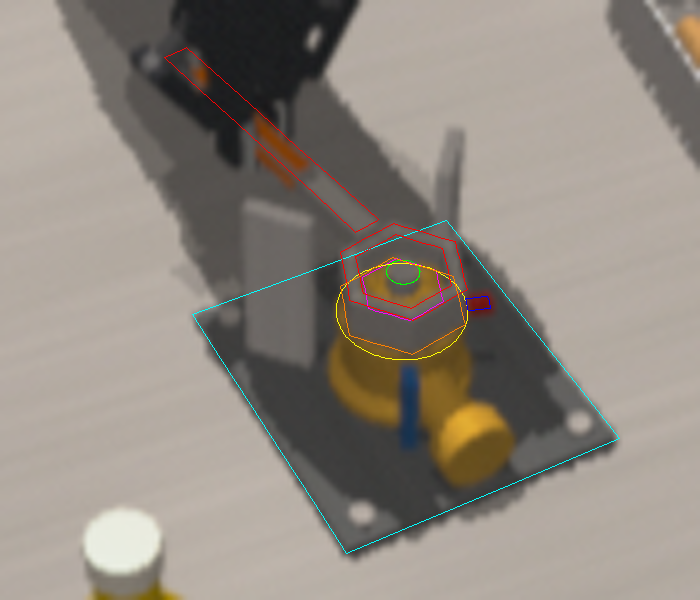

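```bash
python3 -m handwheel '[[0,0,0.06,0,0,0],[0,0,0.04,0,0,0],[0,0,0,0,0,0]]'; python3 -m handwheel '[[0,0,0.03,0,0,0],[0,0,0,0,0,0],[0,0,0,0,0,0]]'
```

```text
clock: 13.62
position: [0.4612, -0.0058, 0.0637]
tool_rot: [-3.142, 0.0, 0.255]
force: [0.1, 0.1, -1.7]
grip_width: 0.0118
clock: 14.0
position: [0.4613, -0.0058, 0.0631]
tool_rot: [-3.142, -0.0, 0.255]
force: [-1.0, 0.5, -1.7]
grip_width: 0.0117
```

```bash
python3 -m handwheel '[[0,0,0.03,0,0,0],[0,0,0,0,0,0],[0,0,0,0,0,0]]'; python3 -m handwheel '[[0,0,0.03,0,0,0],[0,0,0,0,0,0],[0,0,0,0,0,0]]'
```

```text
clock: 14.38
position: [0.4613, -0.0058, 0.0623]
tool_rot: [3.142, 0.0, 0.256]
force: [-2.1, -0.5, 0.5]
grip_width: 0.0121
clock: 14.75
position: [0.4612, -0.0059, 0.0616]
tool_rot: [3.142, 0.0, 0.255]
force: [-4.0, -1.5, 3.8]
grip_width: 0.0121
```

```bash
python3 -m handwheel '[[0,0,-0.03,0,0,0],[0,0,0,0,0,0],[0.007,-0.252,0,0,0,0.00833],[0.007,-0.252,0,0,0,0.00833],[0.007,-0.252,0,0,0,0.00833],[0.007,-0.252,0,0,0,0.00833],[0,0,0,0,0,0]]' 1 40; python3 - <<'E'
from h import *
o=bot.observe();y=o['tool_rot'][2];P=o['position'];print(o['force'],o['moment'])
ring=P[:2]+.1205*np.array([np.cos(y),np.sin(y)]);print(P,ring,np.degrees(y))
fit=(.578,.0245);fy=np.radians(4.7)
overlay(snap('scene'),False,fit,fy,fy+np.radians(60),ring,y,P[2]-.0076,'os7',(200,150,340,270),5)
E
```

```text
clock: 15.62
position: [0.4569, 0.0194, 0.0622]
tool_rot: [3.141, 0.001, 0.046]
force: [-5.9, -0.2, 2.8]
grip_width: 0.0118
[-5.86891224 -0.16594895  2.75070738] [0.10323934 0.95650445 0.03370272]
[0.45689218 0.01944655 0.06216572] [0.57726424 0.02499769] 2.6404142422107495
```

View pics/os7.png

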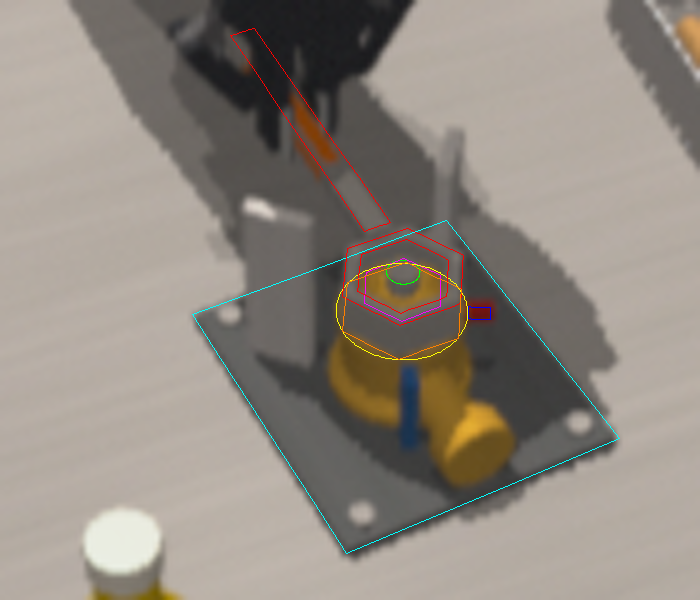

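```bash
python3 -m handwheel '[[-0.02,0,-0.015,0,0,0],[0.007,-0.252,0,0,0,0.00833],[0.007,-0.252,0,0,0,0.00833],[0.007,-0.252,0,0,0,0.00833],[0.007,-0.252,0,0,0,0.00833],[0,0,0,0,0,0]]'; python3 - <<'E'
from h import *
o=bot.observe();y=o['tool_rot'][2];P=o['position'];print(o['force'],o['moment'])
ring=P[:2]+.1205*np.array([np.cos(y),np.sin(y)]);print(P,ring,np.degrees(y))
E
```

```text
clock: 16.42
position: [0.4584, 0.0445, 0.0626]
tool_rot: [3.141, 0.0, -0.162]
force: [-3.4, 0.6, -0.1]
grip_width: 0.0121
[-3.36500921  0.5706539  -0.09720964] [0.22297462 0.68066668 0.02665183]
[0.45837881 0.04449182 0.06259259] [0.5772959  0.02502449] -9.297143952429995
```

```bash
python3 -m handwheel '[[-0.01,-0.252,0,0,0,0.00833],[0.007,-0.252,0,0,0,0.00833],[0.007,-0.252,0,0,0,0.00833],[0.007,-0.252,0,0,0,0.00833],[0.007,-0.252,0,0,0,0.00833],[0.007,-0.252,0,0,0,0.00833],[0,0,0,0,0,0]]'; python3 - <<'E'
from h import *
o=bot.observe();y=o['tool_rot'][2];P=o['position'];print(o['force'],o['moment'])
ring=P[:2]+.1205*np.array([np.cos(y),np.sin(y)]);print(P,ring,np.degrees(y))
fit=(.578,.0245);fy=np.radians(4.7)
overlay(snap('scene'),False,fit,fy,fy+np.radians(33),ring,y,P[2]-.0076,'os8',(200,150,340,270),5)
overlay(snap('wrist'),True,fit,fy,fy+np.radians(33),ring,y,P[2]-.0076,'ow8',(140,0,370,180),3.4)
E
```

```text
clock: 17.3
position: [0.4701, 0.0801, 0.0626]
tool_rot: [-3.142, 0.0, -0.475]
force: [-2.7, 2.0, -0.3]
grip_width: 0.0118
[-2.74451793  2.00377555 -0.32763088] [0.50074764 0.53466163 0.0396586 ]
[0.47007716 0.08013392 0.06261241] [0.57721263 0.02497741] -27.240749455187075
```

View pics/os8.png

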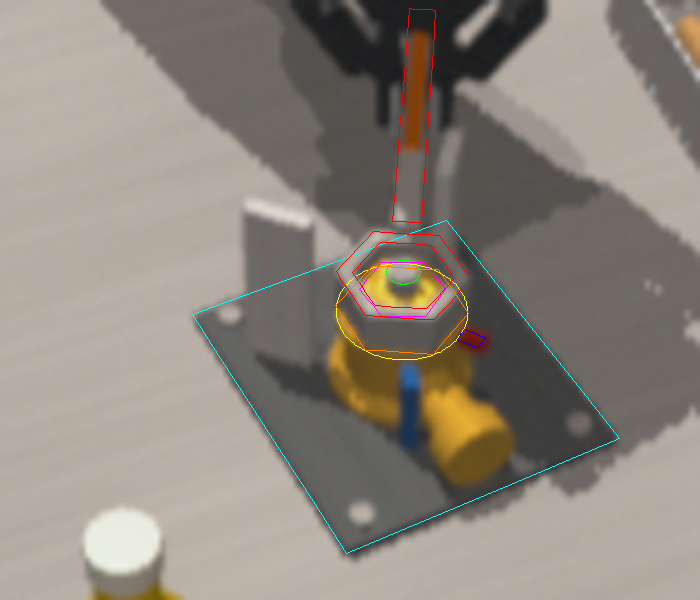

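View pics/ow8.png

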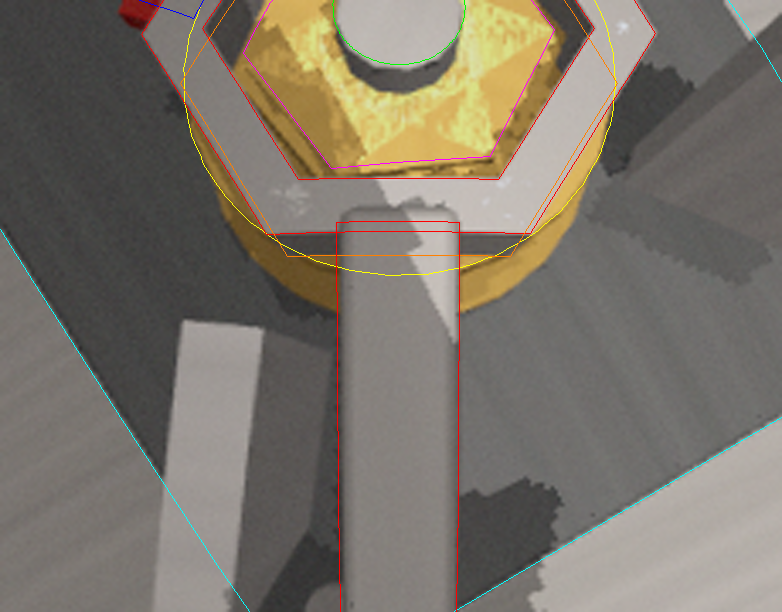

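```bash
python3 -m handwheel '[[0.006,0.21,0,0,0,-0.007],[0.006,0.21,0,0,0,-0.007],[0,0,0,0,0,0],[0,0,0,0,0,0],[0,0,-0.2,0,0,0],[0,0,-0.3,0,0,0],[0,0,-0.4,0,0,0],[0,0,0,0,0,0]]' 1 110; python3 -m handwheel '[[0.026,0.504,0,0,0,-0.01667],[0.026,0.504,0,0,0,-0.01667],[0.026,0.504,0,0,0,-0.01667],[0.026,0.504,0,0,0,-0.01667],[0.026,0.504,0,0,0,-0.01667],[0,0,0,0,0,0]]';  python3 - <<'E'
from h import *
o=bot.observe();y=o['tool_rot'][2];P=o['position'];print(o['force'],o['moment'])
ring=P[:2]+.1205*np.array([np.cos(y),np.sin(y)]);print(P,ring,np.degrees(y))
fit=(.578,.0245);fy=np.radians(4.7)
overlay(snap('scene'),False,fit,fy,fy+np.radians(33),ring,y,P[2]-.0076,'os9',(200,150,340,270),5)
overlay(snap('wrist'),True,fit,fy,fy+np.radians(33),ring,y,P[2]-.0076,'ow9',(140,0,370,180),3.4)
E
```

```text
clock: 18.4
position: [0.4662, 0.0706, 0.0861]
tool_rot: [-3.141, -0.001, -0.389]
force: [-0.8, 0.7, -2.4]
grip_width: 0.0119
clock: 19.15
position: [0.4577, 0.0078, 0.0851]
tool_rot: [-3.142, 0.0, 0.132]
force: [0.0, 0.5, -1.9]
grip_width: 0.0119
[ 0.01629789  0.49648131 -1.86230773] [-0.00713622  0.16713852 -0.01383231]
[0.45767069 0.0077591  0.08512349] [0.5771185  0.02364837] 7.577153029454088
```

View pics/os9.png

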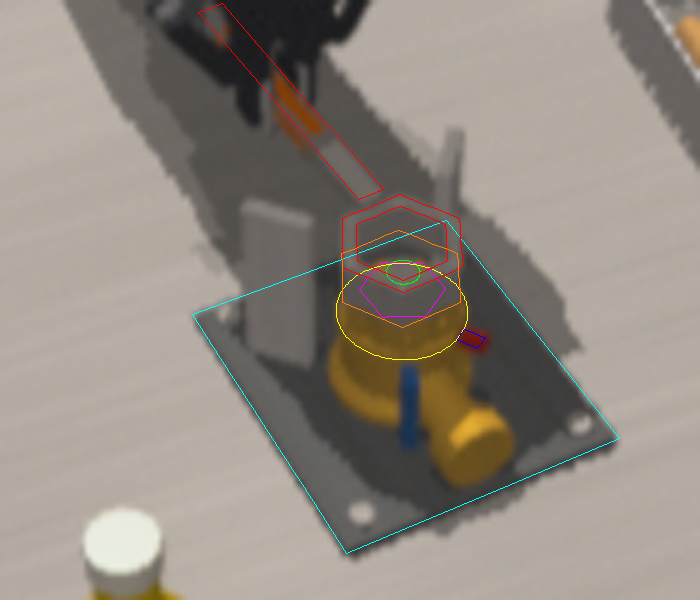

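View pics/ow9.png

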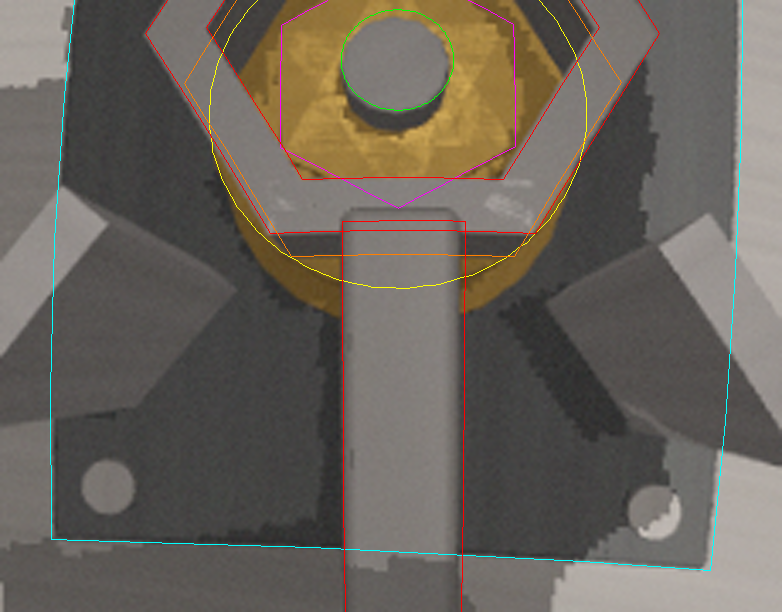

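```bash
python3 -m handwheel '[[0.026,0.504,0,0,0,-0.01667],[0.026,0.504,0,0,0,-0.01667],[0.026,0.504,0,0,0,-0.01667],[0.026,0.504,0,0,0,-0.01667],[0.02,0.43,0,0,0,-0.0142],[0,0,0,0,0,0],[0,0,0,0,0,0]]';  python3 - <<'E'
from h import *
o=bot.observe();y=o['tool_rot'][2];P=o['position'];print(o['force'],o['moment'])
ring=P[:2]+.1205*np.array([np.cos(y),np.sin(y)]);print(P,ring,np.degrees(y))
fit=(.578,.0245);fy=np.radians(4.7)
overlay(snap('scene'),False,fit,fy,fy+np.radians(33),ring,y,P[2]-.0076,'os10',(200,150,340,270),5)
overlay(snap('wrist'),True,fit,fy,fy+np.radians(33),ring,y,P[2]-.0076,'ow10',(140,0,370,180),3.4)
E
```

```text
clock: 20.12
position: [0.4804, -0.0468, 0.0851]
tool_rot: [-3.141, 0.0, 0.64]
force: [-0.9, -0.0, -2.6]
grip_width: 0.0116
[-0.89566062 -0.03299994 -2.6039544 ] [-0.05837221  0.13249755 -0.0686726 ]
[ 0.48040972 -0.04676302  0.08512364] [0.5770345 0.0252363] 36.691395215044416
```

View pics/os10.png

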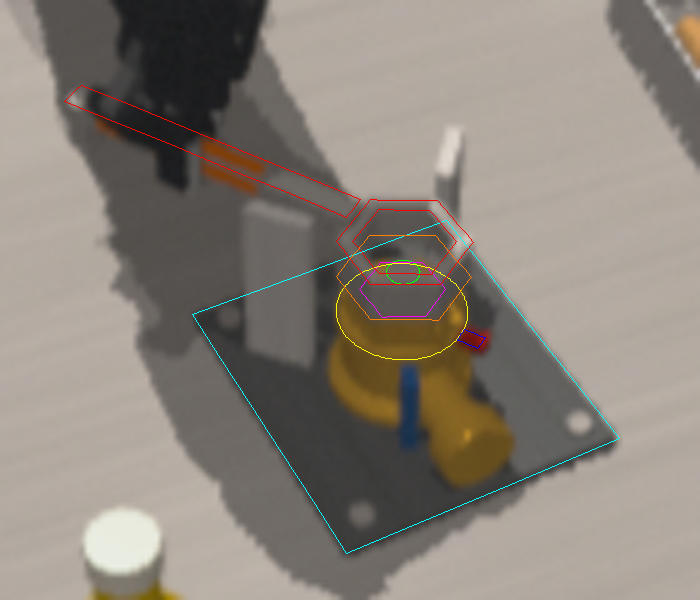

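View pics/ow10.png

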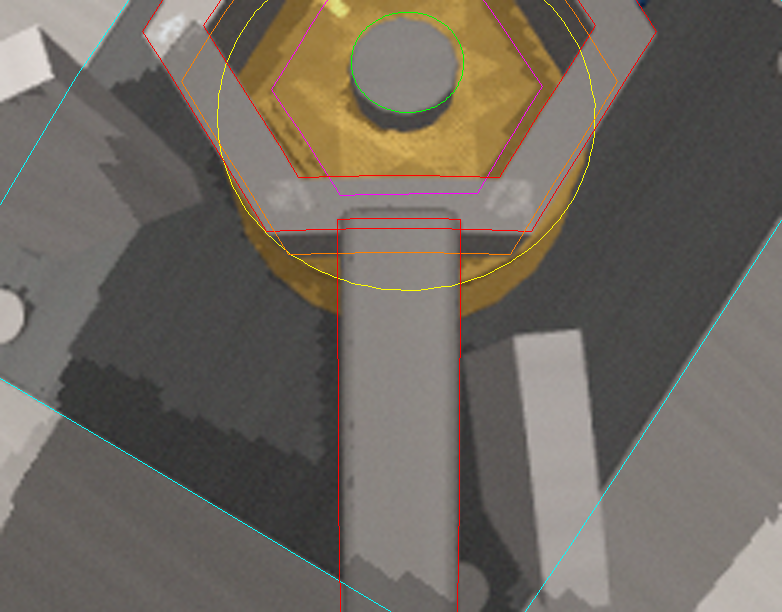

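```bash
python3 -m handwheel '[[0,0.03,0.2,0,0,0],[0,0,0.2,0,0,0],[0,0,0.1,0,0,0],[0,0,0,0,0,0]]'; python3 -m handwheel '[[0,0,0.1,0,0,0],[0,0,0.1,0,0,0],[0,0,0.1,0,0,0],[0,0,0,0,0,0]]' ; python3 -m handwheel '[[0,0,0.06,0,0,0],[0,0,0.04,0,0,0],[0,0,0,0,0,0]]'; python3 - <<'E'
from h import *
o=bot.observe();y=o['tool_rot'][2];P=o['position'];print(o['force'],o['moment'])
ring=P[:2]+.1205*np.array([np.cos(y),np.sin(y)]);print(P,ring,np.degrees(y))
E
```

```text
clock: 20.72
position: [0.481, -0.048, 0.0724]
tool_rot: [-3.141, 0.0, 0.643]
force: [0.1, 0.6, -2.8]
grip_width: 0.0118
clock: 21.22
position: [0.4811, -0.0481, 0.065]
tool_rot: [-3.141, 0.0, 0.643]
force: [-0.4, 0.1, -1.3]
grip_width: 0.012
clock: 21.6
position: [0.4811, -0.0482, 0.0627]
tool_rot: [-3.142, -0.0, 0.643]
force: [-1.0, 0.9, -0.3]
grip_width: 0.0119
[-1.03120453  0.92629198 -0.30853832] [0.2160586  0.07366699 0.11575882]
[ 0.48112364 -0.04815574  0.06265853] [0.57758855 0.02405763] 36.818426652423284
```

```bash
python3 -m handwheel '[[0,0,0,0,0,0],[0.007,-0.252,0,0,0,0.00833],[0.007,-0.252,0,0,0,0.00833],[0.007,-0.252,0,0,0,0.00833],[0.007,-0.252,0,0,0,0.00833],[0.007,-0.252,0,0,0,0.00833],[0,0,0,0,0,0]]' 1 40;  python3 -m handwheel '[[0.007,-0.252,0,0,0,0.00833],[0.007,-0.252,0,0,0,0.00833],[0.007,-0.252,0,0,0,0.00833],[0.007,-0.252,0,0,0,0.00833],[0.007,-0.252,0,0,0,0.00833],[0.007,-0.252,0,0,0,0.00833],[0,0,0,0,0,0]]'; python3 - <<'E'
from h import *
o=bot.observe();y=o['tool_rot'][2];P=o['position'];print(o['force'],o['moment'])
ring=P[:2]+.1205*np.array([np.cos(y),np.sin(y)]);print(P,ring,np.degrees(y))
fit=(.578,.0245);fy=np.radians(4.7)
overlay(snap('scene'),False,fit,fy,y+np.radians(5),ring,y,P[2]-.0076,'os11',(200,150,340,270),5)
overlay(snap('wrist'),True,fit,fy,y+np.radians(5),ring,y,P[2]-.0076,'ow11',(140,0,370,180),3.4)
E
```

```text
clock: 22.48
position: [0.4657, -0.0204, 0.0627]
tool_rot: [3.142, 0.0, 0.382]
force: [-0.8, 1.3, -1.3]
grip_width: 0.0121
clock: 23.35
position: [0.4571, 0.0161, 0.0626]
tool_rot: [3.141, 0.001, 0.069]
force: [-3.4, 0.6, -0.2]
grip_width: 0.0119
[-3.3820788   0.64488913 -0.24082855] [0.41267964 0.65012471 0.26463357]
[0.45713629 0.01605913 0.06261453] [0.57735146 0.02433945] 3.9402606919272607
```

View pics/os11.png

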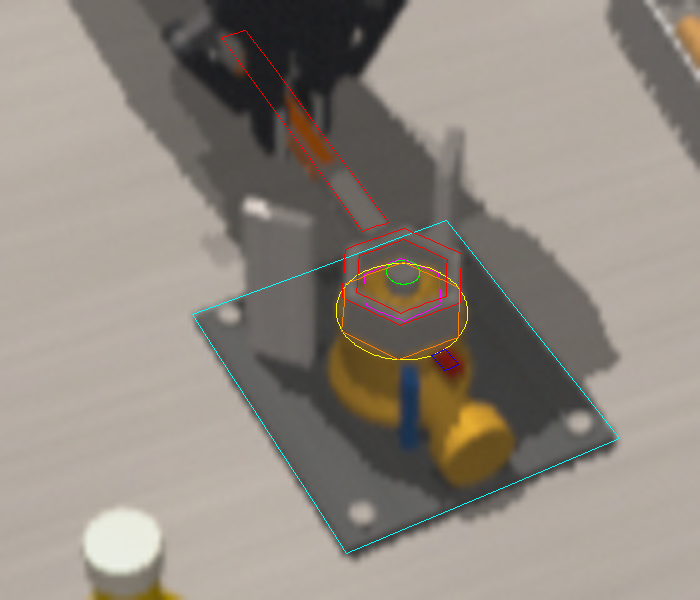

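View pics/ow11.png

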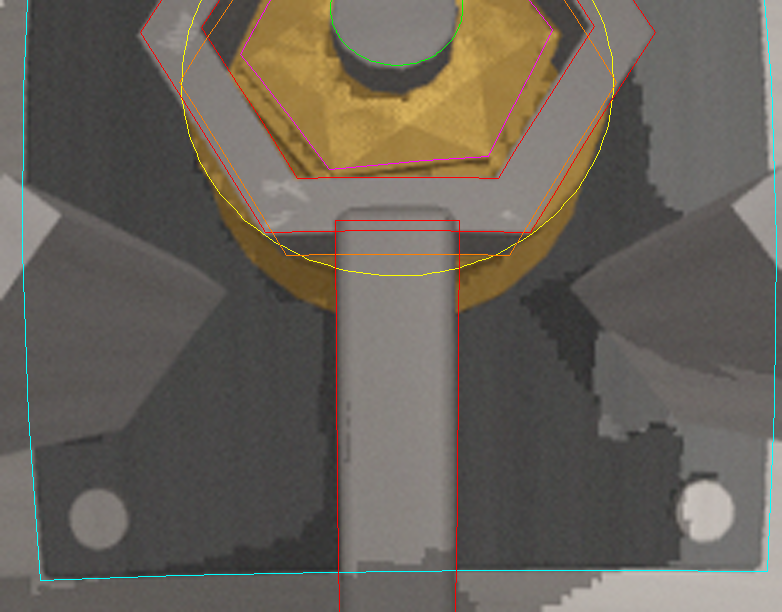

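```bash
python3 -m handwheel '[[-0.007,-0.168,0,0,0,0.00556],[0.003,-0.168,0,0,0,0.00556],[0.003,-0.168,0,0,0,0.00556],[0.003,-0.168,0,0,0,0.00556],[0.003,-0.168,0,0,0,0.00556]]';  python3 -m handwheel '[[0,-0.084,0,0,0,0.00278],[0,-0.084,0,0,0,0.00278]]'; python3 -m handwheel '[[0,-0.084,0,0,0,0.00278],[0,-0.084,0,0,0,0.00278]]'; python3 - <<'E'
from h import *
o=bot.observe();y=o['tool_rot'][2];P=o['position'];print(o['force'],o['moment'])
ring=P[:2]+.1205*np.array([np.cos(y),np.sin(y)]);print(P,ring,np.degrees(y))
fit=(.578,.0245);fy=np.radians(4.7)
overlay(snap('scene'),False,fit,fy,y+np.radians(5),ring,y,P[2]-.0076,'os12',(200,150,340,270),5)
E
```

```text
clock: 24.08
position: [0.4574, 0.0373, 0.0626]
tool_rot: [3.141, 0.0, -0.11]
force: [-5.9, 0.2, 0.3]
grip_width: 0.0116
clock: 24.32
position: [0.458, 0.0415, 0.0626]
tool_rot: [3.142, 0.0, -0.144]
force: [-4.1, 1.6, 0.1]
grip_width: 0.0119
clock: 24.58
position: [0.4586, 0.0457, 0.0626]
tool_rot: [3.142, 0.0, -0.179]
force: [-5.0, 1.6, 0.2]
grip_width: 0.0121
[-5.01476168  1.56627821  0.24511778] [0.20082215 1.03336199 0.38650527]
[0.45860724 0.04566455 0.0626372 ] [0.5771789  0.02419338] -10.26400224624205
```

View pics/os12.png

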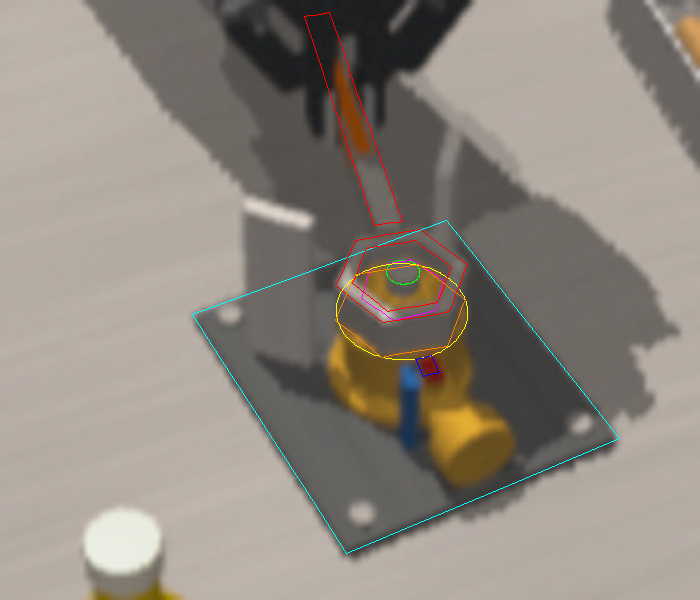

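```bash
cat >> h.py <<'E'
def tq():
    o=bot.observe();r=o['position'][:2]-np.array([.578,.0245]);F=o['force'];y=o['tool_rot'][2]
    print('tau',(o['moment'][2]+r[0]*F[1]-r[1]*F[0]).round(3),'Mz',o['moment'][2].round(3),'F',F.round(2),'yaw',np.degrees(y).round(2),o['clock'])
E
python3 -c "from h import *;tq()"; python3 -m handwheel '[[-0.02,-0.084,0,0,0,0.00278],[0,0,0,0,0,0]]' >/dev/null;python3 -c "from h import *;tq()"; python3 -m handwheel '[[0,-0.084,0,0,0,0.00278]]'>/dev/null;python3 -c "from h import *;tq()"; python3 -m handwheel '[[0,-0.042,0,0,0,0.00139],[0,0,0,0,0,0]]'>/dev/null;python3 -c "from h import *;tq()"
```

```text
tau 0.151 Mz 0.175 F [-5.41  1.17  0.77] yaw -10.31 24.625
tau 0.119 Mz 0.183 F [-2.94  1.11 -0.69] yaw -11.21 24.875
tau 0.365 Mz 0.41 F [-1.36  0.66 -0.31] yaw -12.24 25.0
tau 0.104 Mz 0.289 F [ 0.65  1.41 -1.39] yaw -12.69 25.25
```

```bash
for i in 1; do python3 -m handwheel '[[0,-0.042,0,0,0,0.00139],[0,0,0,0,0,0]]'>/dev/null;python3 -c "from h import *;tq()"; python3 -m handwheel '[[0,-0.042,0,0,0,0.00139],[0,0,0,0,0,0]]'>/dev/null;python3 -c "from h import *;tq()"; python3 -m handwheel '[[0,-0.042,0,0,0,0.00139],[0,0,0,0,0,0]]'>/dev/null;python3 -c "from h import *;tq()";python3 -m handwheel '[[0,-0.042,0,0,0,0.00139],[0,0,0,0,0,0]]'>/dev/null;python3 -c "from h import *;tq()"; done;python3 - <<'E'
from h import *
p=snap('scene')
cv2.imwrite('pics/s13.png',cv2.resize(p['pixels'][190:250,250:320],None,fx=9,fy=9,interpolation=2))
E
```

```text
tau 0.262 Mz 0.323 F [ 0.1   0.49 -1.52] yaw -13.19 25.5
tau 0.179 Mz 0.289 F [ 1.26  0.63 -1.57] yaw -13.69 25.75
tau 0.147 Mz 0.231 F [ 1.78  0.27 -2.02] yaw -14.2 26.0
tau 0.269 Mz 0.356 F [ 2.82  0.02 -2.17] yaw -14.69 26.25
```

View pics/s13.png

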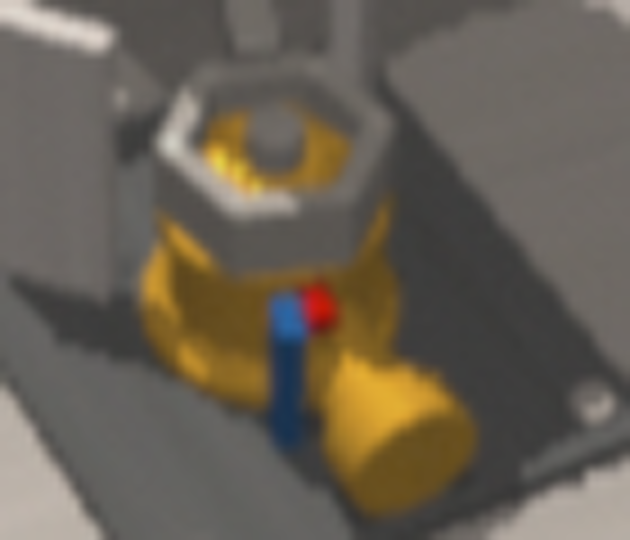

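```bash
python3 -m handwheel '[[0.01,-0.042,0,0,0,0.00139],[0,0,0,0,0,0]]'>/dev/null;python3 -c "from h import *;tq()"; python3 -m handwheel '[[0.004,-0.042,0,0,0,0.00139],[0,0,0,0,0,0]]'>/dev/null;python3 -c "from h import *;tq()"; python3 -m handwheel '[[0,-0.042,0,0,0,0.00139],[0,0,0,0,0,0]]'>/dev/null;python3 -c "from h import *;tq()"
```

```text
tau 0.345 Mz 0.359 F [ 1.06 -0.16 -0.83] yaw -15.19 26.55
tau 0.555 Mz 0.413 F [ 0.16 -1.25 -1.08] yaw -15.7 26.8
tau 0.851 Mz 0.468 F [-2.21 -2.66 -0.16] yaw -16.2 27.05
```

```bash
python3 -m handwheel '[[0,0,0,0,0,0],[0,0,0,0,0,0],[0,0,0,0,0,0]]'>/dev/null;python3 -c "from h import *;tq()"; python3 - <<'E'
from h import *
p=snap('scene')
cv2.imwrite('pics/s14.png',cv2.resize(p['pixels'][190:250,250:320],None,fx=9,fy=9,interpolation=2))
tq();print(bot.observe()['position'])
E
```

```text
tau 0.913 Mz 0.445 F [-2.77 -3.23 -0.32] yaw -16.18 27.425
tau 1.01 Mz 0.476 F [-2.69 -3.82 -0.17] yaw -16.19 27.475
[0.46119592 0.05747612 0.06263055]
```

View pics/s14.png

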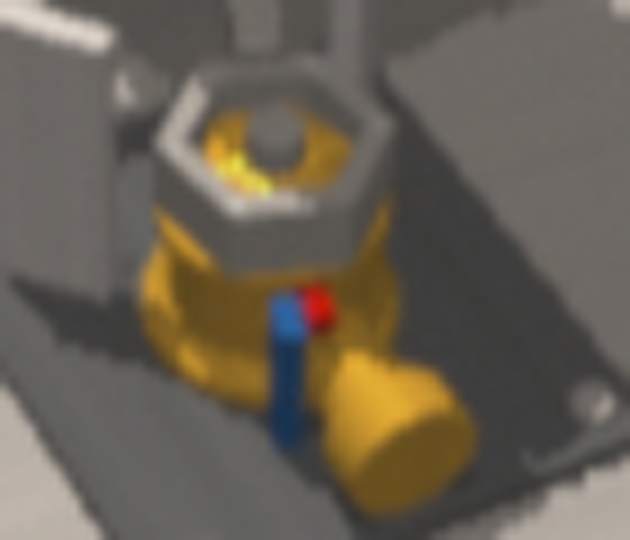

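```bash
python3 -m handwheel '[[0.004,0.252,0,0,0,-0.00833],[0.007,0.252,0,0,0,-0.00833],[0,0,0,0,0,0]]'; python3 -c "from h import *;tq()"; python3 -m handwheel '[[0,0,0,0,0,0],[0,0,0,0,0,0],[0,0,-0.2,0,0,0],[0,0,-0.3,0,0,0],[0,0,-0.4,0,0,0],[0,0,0,0,0,0]]' 1 110;python3 - <<'E'
from h import *
p=snap('scene')
cv2.imwrite('pics/s15.png',cv2.resize(p['pixels'][170:260,240:330],None,fx=6.5,fy=6.5,interpolation=2))
tq();print(bot.observe()['position'])
E
```

```text
clock: 27.85
position: [0.4587, 0.0454, 0.0628]
tool_rot: [-3.141, -0.0, -0.179]
force: [-0.9, 0.2, -1.3]
grip_width: 0.012
tau 0.107 Mz 0.108 F [-0.86  0.16 -1.28] yaw -10.24 27.85
clock: 28.6
position: [0.459, 0.0454, 0.0861]
tool_rot: [-3.141, -0.001, -0.178]
force: [0.4, -0.1, -1.8]
grip_width: 0.0124
tau 0.009 Mz 0.009 F [-0.15  0.02 -2.23] yaw -10.2 28.65
[0.45873832 0.04530664 0.08567094]
```

View pics/s15.png

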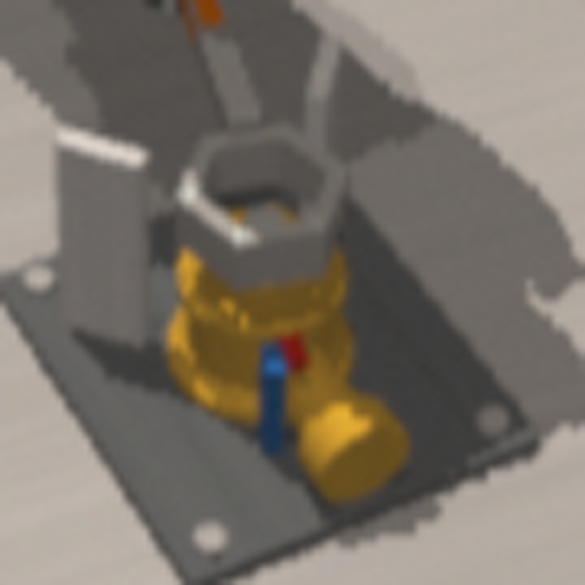

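```bash
python3 -m handwheel '[[0,0,-0.5,0,0,0],[0,0,-1,0,0,0],[0,0,-0.7,0,0,0],[0,0,-0.3,0,0,0],[0,0,0,0,0,-0.0093],[0,0.3,0,0,0,-0.0093],[0,0.8,0,0,0,0],[0,1,0,0,0,0]]'; python3 -m handwheel '[[0,1,0,0,0,0],[0,1,0,0,0,0],[0,1,0,0,0,0],[0,1,0,0,0,0],[0,1,0,0,0,0],[0,1,0,0,0,0],[0,1,0,0,0,0],[0,1,0,0,0,0]]'; python3 -m handwheel '[[0,1,0,0,0,0],[0,1,0,0,0,0],[0,1,0,0,0,0],[0,0.8,0,0,0,0],[0,0.5,0,0,0,0],[0,0.3,0,0,0,0],[0,0,0,0,0,0],[0,0,0,0,0,0]]'; python3 - <<'E'
from h import *
o=bot.observe();y=o['tool_rot'][2];P=o['position'];print(o['force'],P,np.degrees(y))
ring=P[:2]+.1205*np.array([np.cos(y),np.sin(y)]);print(ring)
overlay(snap('wrist'),True,None,0,0,ring,y,P[2]-.0076,'ow16',(100,0,400,300),2)
overlay(snap('scene'),False,None,0,0,ring,y,P[2]-.0076,'os16',(80,150,330,300),3)
E
```

```text
clock: 29.65
position: [0.4546, -0.0074, 0.1475]
tool_rot: [-3.142, 0.001, -0.06]
force: [-0.1, 0.3, -1.6]
grip_width: 0.0118
clock: 30.65
position: [0.4423, -0.2074, 0.1475]
tool_rot: [-3.141, 0.001, -0.061]
force: [0.4, 0.1, -2.3]
grip_width: 0.0122
clock: 31.65
position: [0.4358, -0.3208, 0.1476]
tool_rot: [-3.141, 0.0, -0.06]
force: [-0.3, 0.1, -2.4]
grip_width: 0.0117
[-0.30378695  0.1483857  -2.43818858] [ 0.43584714 -0.32077153  0.14763873] -3.4435007311247143
[ 0.55612958 -0.32800927]
```

View pics/ow16.png

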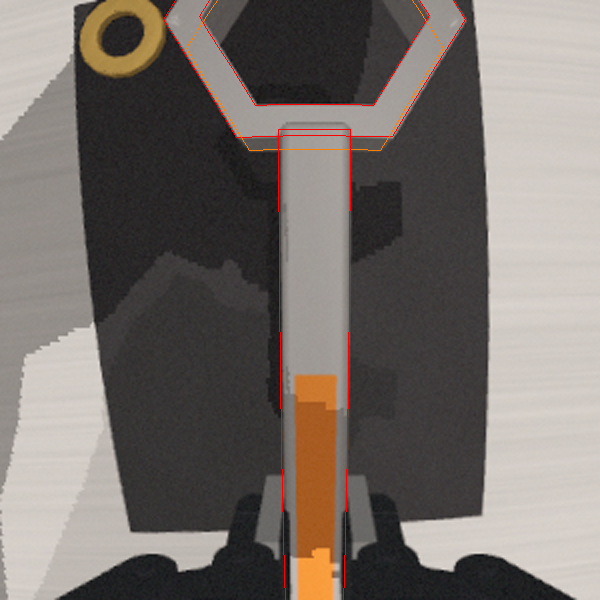

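View pics/os16.png

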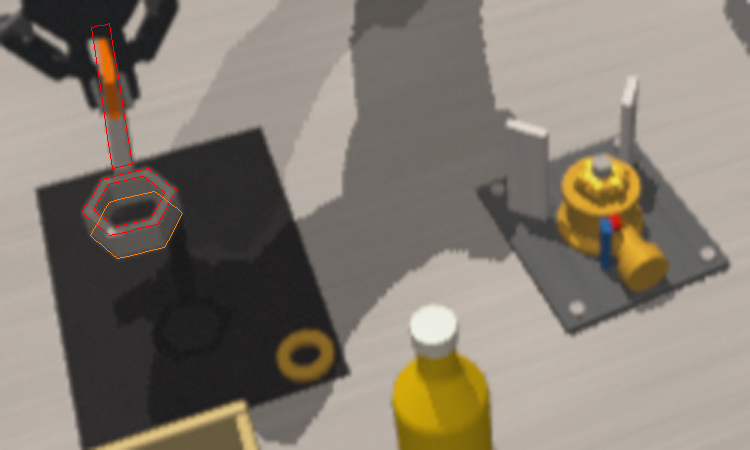

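```bash
python3 -m handwheel '[[0.4,0,0.5,0,0,0],[0,0,1,0,0,0],[0,0,1,0,0,0],[0,0,1,0,0,0],[0,0,1,0,0,0],[0,0,0.5,0,0,0],[0,0,0.2,0,0,0],[0,0,0,0,0,0]]'; python3 -m handwheel '[[0,0,0.1,0,0,0],[0,0,0.08,0,0,0],[0,0,0,0,0,0]]'; python3 -m handwheel '[[0,0,0.04,0,0,0],[0,0,0,0,0,0]]'
```

```text
clock: 32.75
position: [0.4459, -0.3221, 0.0178]
tool_rot: [3.141, -0.0, -0.061]
force: [0.3, 0.7, -1.2]
grip_width: 0.0119
clock: 33.12
position: [0.4457, -0.3221, 0.0133]
tool_rot: [3.142, -0.0, -0.061]
force: [-0.4, -0.4, -2.0]
grip_width: 0.0118
clock: 33.38
position: [0.4457, -0.3221, 0.0122]
tool_rot: [3.142, -0.0, -0.061]
force: [-0.2, 1.7, -1.9]
grip_width: 0.0118
```

Lower a further 0.7 mm, then open the gripper, rise and check.

```bash
python3 -m handwheel '[[0,0,0.03,0,0,0],[0,0,0,0,0,0],[0,0,0,0,0,0]]'; python3 -m handwheel '[[0,0,0,0,0,0],[0,0,0,0,0,0],[0,0,0,0,0,0],[0,0,0,0,0,0],[0,0,0,0,0,0]]' -0.5 20; python3 -m handwheel '[[0,0,-0.3,0,0,0],[0,0,-0.7,0,0,0],[0,0,-1,0,0,0],[0,0,-1,0,0,0],[0,0,-1,0,0,0],[0,0,-1,0,0,0],[0,0,-1,0,0,0],[0,0,-1,0,0,0]]'; python3 -m handwheel '[[0,0,-1,0,0,0],[0,0,-1,0,0,0],[0,0,-0.5,0,0,0],[0,0,0,0,0,0]]'; python3 - <<'E'
from h import *
p=snap('scene');snap('wrist','wrist17')
cv2.imwrite('pics/s17.png',cv2.resize(p['pixels'][150:300,80:340],None,fx=3,fy=3,interpolation=2))
cv2.imwrite('pics/s17b.png',cv2.resize(p['pixels'][190:250,250:320],None,fx=9,fy=9,interpolation=2))
for n in ('wrist','scene'):
    q=snap(n); m,P=orange(q,n=='wrist'); c=P.mean(0); w,V=np.linalg.eigh(np.cov(P.T)); d=V[:,1]*np.sign(V[0,1]); t=(P-c)@d
    mid=c+d*0.5*(t.max()+t.min()); print(n,'ring',mid+.125*d,'grip',mid+.005*d,np.degrees(np.arctan2(d[1],d[0])),'len',np.ptp(t))
    r=max(bot.trace(q,'mat'),key=lambda r:r['region'].sum())['region'].astype(np.uint8)
    cs=max(cv2.findContours(r,0,2)[0],key=cv2.contourArea); b=cv2.convexHull(cs)[:,0]
    W=np.array([at(q,x,.004,n=='wrist')[:2] for x in b]).astype(np.float32); print('mat',cv2.minAreaRect(W))
E
```

```text
clock: 33.75
position: [0.4457, -0.3221, 0.0117]
tool_rot: [3.142, -0.0, -0.061]
force: [-1.6, 0.9, 6.3]
grip_width: 0.0117
clock: 34.38
position: [0.4457, -0.3221, 0.0114]
tool_rot: [-3.142, -0.0, -0.061]
force: [0.6, 0.2, 0.8]
grip_width: 0.0639
clock: 35.38
position: [0.4456, -0.3221, 0.1886]
tool_rot: [3.141, -0.001, -0.061]
force: [0.5, -0.3, -0.6]
grip_width: 0.0642
clock: 35.88
position: [0.4458, -0.3222, 0.2498]
tool_rot: [3.141, -0.001, -0.061]
force: [-1.2, 0.3, -0.3]
grip_width: 0.0633
wrist ring [ 0.56635879 -0.32774722] grip [ 0.44649948 -0.321938  ] -2.774780962838224 len 0.0915907477272498
mat ((0.4936639070510864, -0.30983906984329224), (0.19981998205184937, 0.2892843186855316), 89.97208404541016)
scene ring [ 0.56462808 -0.32968409] grip [ 0.44487621 -0.32197117] -3.685187734093444 len 0.09075102626263351
mat ((0.49133068323135376, -0.3093527555465698), (0.29576554894447327, 0.19974470138549805), 0.15594887733459473)
```

View pics/s17.png

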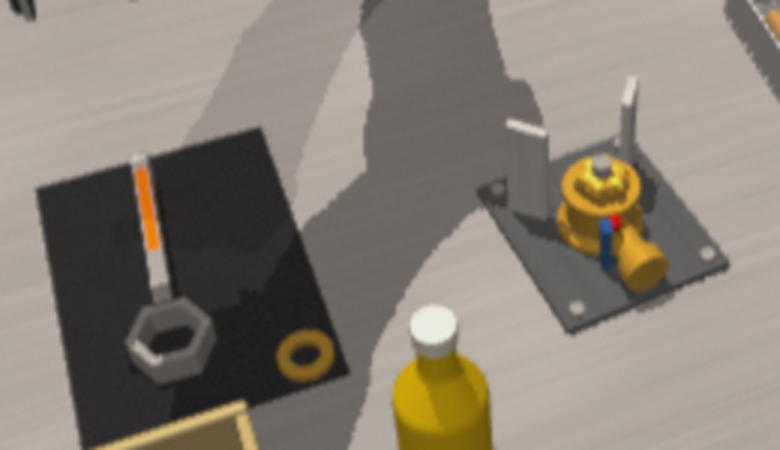

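View pics/s17b.png

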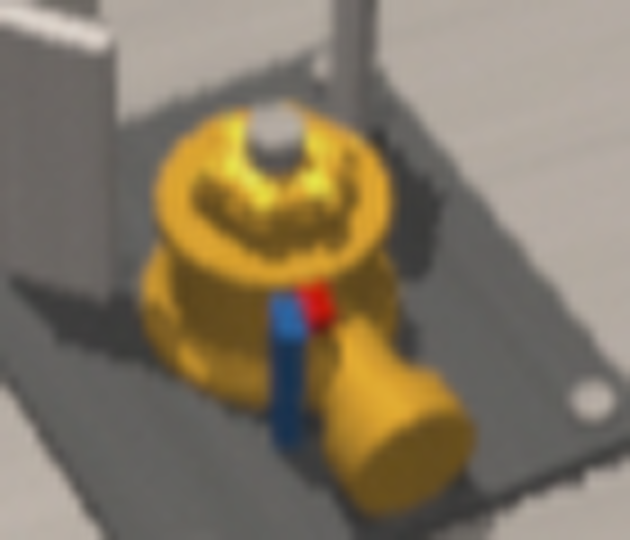

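View pics/wrist17.png

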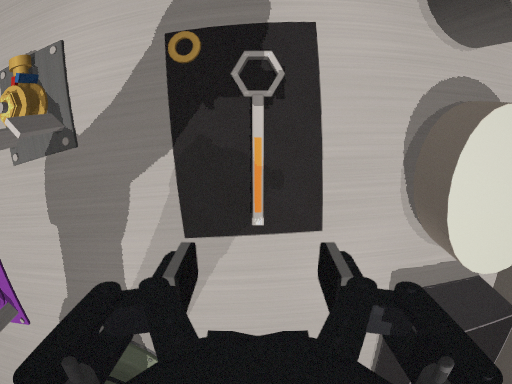

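```bash
python3 -c "from h import *;print(bot.job_done())"
```

```text
the job is handed in; nothing more can be done
None
```

I tightened the nut onto its stop with the ring wrench in two strokes, reseating the wrench once by 60°. The wrench is back flat on the mat, released, and the job is handed in at about 36 s of the 72 s allowed.

- **Snug:** the turning moment about the nut axis read 0.85 to 1.0 N m with the red tab against the blue stop, held for about 0.4 s. That is slightly above your 0.8 N m (roughly 7 to 8.5 N at the grip) but well short of 12 N. I worked it out from the wrist force and moment. The wrench–nut contact force itself can't be read.
- **Nut at the end:** in the last scene picture the red tab still touches the blue stop after the wrench came off. I checked this by eye only, not by measuring the 3 mm.
- **Wrench at the end:** I measured the ring centre at about (0.566, -0.328) and the grip at (0.446, -0.322). The mat is 290 x 200 mm and centred at (0.493, -0.310), so both points are well inside it, and the wrench lies level in the pictures. It is about 8 mm further forward than where it started.
- **Camera agreement:** the wrist and scene cameras differ by about 2 mm on the ring position and 1° on the wrench angle.
- **Other things:** in the last pictures the washer and soap stand where they were, and the gripper was clear of everything, about 0.25 m up. The mug, cup and spoon were outside the pictures I viewed at the end, but the arm never went near them. I saw no contact with a guard plate or between the hand and the valve.

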